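Square, stack and stake a shim pack

TASK

Make up a shim pack from the coloured shims on the bench, thickest first (black, blue, yellow, red; some are missing). Take them one at a time: slide the shim into the squaring corner until it touches both fences and let go, then grip it afresh and lay it on the anvil of the staking block, or flush on the shims already there, before the next one goes into the corner. When all present are stacked, pick up the mallet, knock the red sprung striker fully down with its head, and lay the mallet back with its head on its mat, either way up; leave the pack flush on the anvil and the bins and bottle undisturbed.

Things in the scene. Friction and masses are not known exactly. Their poses are not given: they have to be found in the camera images.
- shim_black: black plastic shim, a flat rectangular plate 120 x 56 x 16 mm (x, y, z), about 120 g; origin at the centre of its underside, x along its length, z up. At the start it lies loose and flat on the bench, or is absent. It looks the same turned by half a turn.
- shim_blue: blue plastic shim, a flat rectangular plate 120 x 56 x 14 mm (x, y, z), about 105 g; origin at the centre of its underside, x along its length, z up. At the start it lies loose and flat on the bench, or is absent. It looks the same turned by half a turn.
- shim_yellow: yellow plastic shim, a flat rectangular plate 120 x 56 x 12 mm (x, y, z), about 90 g; origin at the centre of its underside, x along its length, z up. At the start it lies loose and flat on the bench, or is absent. It looks the same turned by half a turn.
- shim_red: red plastic shim, a flat rectangular plate 120 x 56 x 10 mm (x, y, z), about 75 g; origin at the centre of its underside, x along its length, z up. At the start it lies loose and flat on the bench, or is absent. It looks the same turned by half a turn.
- corner: fixed squaring corner: aluminium slab, x -75..60, y -80..110 mm of this frame, 6 mm thick; origin on the bench under a squared shim's centre. Two blue fences 12 mm high on it: end fence, face at y = -60 mm, x -28..38; side fence, face at x = +28 mm, only y -60..-22, leaving finger room beside the rest. A squared shim lies with its length along y. Open towards -x and +y
- corner_home (a point): point on the top of the squaring slab (6 mm above the bench) where the centre of a shim's underside lies when the shim touches both fences; axes as corner
- stake: fixed staking block: grey base 225 x 110 x 14 mm, x -75..150 mm of this frame; origin on the bench under the anvil's centre. On it a steel anvil pad of the shims' outline (120 along x, 56 along y, top 24 mm above the bench) and, at x = +110 mm, y = 0, a dark guide post (48 mm wide at its foot, 36 mm above, top at 70 mm) carrying the red striker, which stakes the pack from inside
- anvil (a point): centre of the anvil pad's top face, 24 mm above the bench; x along the pad's length, towards the striker. The pack is stacked here, shims' length along x
- striker (a joint): travel of the sprung striker, 0 = up (rest), 0.012 m = fully down at its stop; a spring pushes it up with 3 N at the top and 9 N at the bottom, so it rises again by itself
- striker_top (a point): centre of the top face of the red round striker head (36 mm across, 12 mm thick, 100 mm above the bench when up, 88 mm when fully down)
- mat: black rubber mat, fixed, 110 (x) x 220 (y) x 3 mm, the mallet's resting place; origin at the centre of its underside
- mallet: mallet, 340 g: white round head 52 mm across, 64 mm high, a flat striking face at each end; wooden handle 22 wide, 24 high, level along the mallet's +y, from the head's side to 170 mm from its axis, middle line 34 mm above the lower face. Origin at the centre of the lower face, z up the head's axis. It starts standing on that face on the mat, balanced by its heavy head
- mallet_head (a point): middle of the mallet's head, on its axis, 32 mm above the lower face; axes as mallet. A knocked mallet may fall over and lie on the side of its head
- bin_blue: blue open parts bin, 110 x 160 x 70 mm, bystander; origin at the centre of its underside
- bin_green: green open parts bin, 100 x 130 x 60 mm, bystander; origin at the centre of its underside
- spray: white bottle with red cap, 60 mm across, 150 mm tall, bystander; origin at the centre of its underside
Not all that is in view belongs to the job. What is shaped like the mallet but orange is not meant.

How it is judged (in metres and radians):
On the way, in this order (a step that is already met when the one before it is completed fails the run):
1. the black shim lies flat in the squaring corner, touching both fences, let go (x of shim_black in the frame of corner_home between -0.0025 and 0.0025 m and y of shim_black in the frame of corner_home between -0.0025 and 0.0025 m and z of shim_black in the frame of corner_home between -0.004 and 0.004 m and angle between the x axis of shim_black and the y axis of corner_home, either way round below 0.05 rad and contact force between the fingers and shim_black below 0.2 N), for 0.3 s.
2. the black shim lies square on the anvil or on the pack, let go (horizontal distance between shim_black and anvil below 0.008 m and angle between the x axis of shim_black and the x axis of anvil, either way round below 0.1 rad and angle between shim_black's own z axis and vertical below 0.06 rad and z of shim_black in the frame of anvil between -0.003 and 0.045 m and contact force between the fingers and shim_black below 0.2 N), for 0.3 s.
3. the blue shim lies flat in the squaring corner, touching both fences, let go (x of shim_blue in the frame of corner_home between -0.0025 and 0.0025 m and y of shim_blue in the frame of corner_home between -0.0025 and 0.0025 m and z of shim_blue in the frame of corner_home between -0.004 and 0.004 m and angle between the x axis of shim_blue and the y axis of corner_home, either way round below 0.05 rad and contact force between the fingers and shim_blue below 0.2 N), for 0.3 s.
4. the blue shim lies square on the anvil or on the pack, let go (horizontal distance between shim_blue and anvil below 0.008 m and angle between the x axis of shim_blue and the x axis of anvil, either way round below 0.1 rad and angle between shim_blue's own z axis and vertical below 0.06 rad and z of shim_blue in the frame of anvil between -0.003 and 0.045 m and contact force between the fingers and shim_blue below 0.2 N), for 0.3 s.
5. the yellow shim lies flat in the squaring corner, touching both fences, let go (x of shim_yellow in the frame of corner_home between -0.0025 and 0.0025 m and y of shim_yellow in the frame of corner_home between -0.0025 and 0.0025 m and z of shim_yellow in the frame of corner_home between -0.004 and 0.004 m and angle between the x axis of shim_yellow and the y axis of corner_home, either way round below 0.05 rad and contact force between the fingers and shim_yellow below 0.2 N), for 0.3 s.
6. the yellow shim lies square on the anvil or on the pack, let go (horizontal distance between shim_yellow and anvil below 0.008 m and angle between the x axis of shim_yellow and the x axis of anvil, either way round below 0.1 rad and angle between shim_yellow's own z axis and vertical below 0.06 rad and z of shim_yellow in the frame of anvil between -0.003 and 0.045 m and contact force between the fingers and shim_yellow below 0.2 N), for 0.3 s.
7. the red shim lies flat in the squaring corner, touching both fences, let go (x of shim_red in the frame of corner_home between -0.0025 and 0.0025 m and y of shim_red in the frame of corner_home between -0.0025 and 0.0025 m and z of shim_red in the frame of corner_home between -0.004 and 0.004 m and angle between the x axis of shim_red and the y axis of corner_home, either way round below 0.05 rad and contact force between the fingers and shim_red below 0.2 N), for 0.3 s.
8. the red shim lies square on the anvil or on the pack, let go (horizontal distance between shim_red and anvil below 0.008 m and angle between the x axis of shim_red and the x axis of anvil, either way round below 0.1 rad and angle between shim_red's own z axis and vertical below 0.06 rad and z of shim_red in the frame of anvil between -0.003 and 0.045 m and contact force between the fingers and shim_red below 0.2 N), for 0.3 s.
9. the mallet (not the fingers) drives the striker fully down while the whole pack lies flush on the anvil (horizontal distance between each of shim_black, shim_blue, shim_yellow, shim_red and anvil below 0.009 m and angle between the x axis of each of shim_black, shim_blue, shim_yellow, shim_red and the x axis of anvil, either way round below 0.1 rad and angle between each of shim_black, shim_blue, shim_yellow, shim_red's own z axis and vertical below 0.06 rad and z of shim_black in the frame of anvil between -0.003 and 0.045 m and z of shim_blue in the frame of anvil between -0.003 and 0.045 m and z of shim_yellow in the frame of anvil between -0.003 and 0.045 m and z of shim_red in the frame of anvil between -0.003 and 0.045 m and z of each of shim_blue, shim_yellow, shim_red in the frame of shim_black above 0.006 m and z of each of shim_yellow, shim_red in the frame of shim_blue above 0.006 m and z of shim_red in the frame of shim_yellow above 0.006 m and value of joint striker above 0.01 m and contact force between mallet and striker above 1 N and contact force between the fingers and striker below 0.5 N), for 0.02 s.
At the end, for the whole second after the job is handed in: Shims present lie flat on the anvil in order black, blue, yellow, red from below, centres within 9 mm of the anvil's centre, square within 0.1 rad, at rest; striker up; mallet at rest, the middle of its head within the mat's outline and under 50 mm high (horizontal distance between each of shim_black, shim_blue, shim_yellow, shim_red and anvil below 0.009 m and angle between the x axis of each of shim_black, shim_blue, shim_yellow, shim_red and the x axis of anvil, either way round below 0.1 rad and angle between each of shim_black, shim_blue, shim_yellow, shim_red's own z axis and vertical below 0.06 rad and z of shim_black in the frame of anvil between -0.003 and 0.045 m and z of shim_blue in the frame of anvil between -0.003 and 0.045 m and z of shim_yellow in the frame of anvil between -0.003 and 0.045 m and z of shim_red in the frame of anvil between -0.003 and 0.045 m and z of each of shim_blue, shim_yellow, shim_red in the frame of shim_black above 0.006 m and z of each of shim_yellow, shim_red in the frame of shim_blue above 0.006 m and z of shim_red in the frame of shim_yellow above 0.006 m and linear speed of each of shim_black, shim_blue, shim_yellow, shim_red, mallet below 0.02 m/s and value of joint striker below 0.003 m and x of mallet_head in the frame of mat between -0.055 and 0.055 m and y of mallet_head in the frame of mat between -0.11 and 0.11 m and height (world z) of mallet_head below 0.05 m); the robot touches nothing.
It fails at once if bin_blue is moved more than 30 mm (distance of bin_blue from where it was at the start of the episode above 0.03 m).
It fails at once if bin_green is moved more than 30 mm (distance of bin_green from where it was at the start of the episode above 0.03 m).
It fails at once if spray is moved more than 30 mm (distance of spray from where it was at the start of the episode above 0.03 m).
Of shim_black, shim_blue, shim_yellow, shim_red only 2 to 3 are there at a start; the rules pass over those that are not, and their reading is None.
At some moment in a run one of mallet may be knocked a few centimetres aside while the robot is not near it.
Once in a run the grip may slacken for a moment while it holds something.
It also fails if it takes over 210 s, if anything falls off the work surface, if the arm or the gripper's body presses on something with over 40 N, if the wrist force passes 120 N, or if a joint passes its speed limit or range.

ROBOT

A 7-joint arm with a two-finger parallel gripper is mounted at the origin on the work surface. World frame = base frame: x ahead of the robot, y to its left, z up, the work surface at z = 0. Lengths are in m, angles in degrees, forces in N, time in s.
With the tool pointing down it reaches from about 0.425 to 0.825 m from the base axis. Payload 3.6 kg.
Tool frame: the origin (TCP) lies at the very end of the fingers, on their centre line; the grasp point (between the pads) lies 19 mm behind it; z points along the fingers, y is the direction in which the jaws open and shut (so a half turn about z gives the same grasp; the last joint's range is limited). The gripper opens to 85 mm and grips with 20 to 120 N. Pads are 22 mm wide; open, the fingers measure 114 mm over their backs; the gripper's body (76 mm by 85 mm) begins 54 mm behind the grasp point. The pads swing forward as they close: fully open they stand 13 mm farther back than shut.
Start: joints at [65.117, 35.231, -0.722, 81.555, 0.464, 63.22, -2.315], TCP at [0.258, -0.597, 0.21] pointing down, gripper open.
Joint ranges: [-178.69, 178.69], [-17.37, 117.87], [-77.05, 75.6], [15.02, 138.74], [-78.02, 258.01], [0.78, 113.62], [-162.83, 162.83]. Speed limits (degrees/s): [159.86, 159.86, 180, 180, 180, 180, 180].

INTERFACE

Orientations are given as [roll, pitch, yaw] about the fixed x, y, z axes, in that order (R = Rz(yaw) Ry(pitch) Rx(roll)).
In Python, from rig import telemetry, cams, env, silhouettes, mark_of gives the robot as it stands.
- The arm moves only by the tool play_rows, never from a script. Its argument "rows" is a list that holds one entry, the list of rows, each a list of 6 numbers: the shift along the tool's x, y, z in m, then the turn, a rotation vector about the tool's x, y, z in degrees. In form: [[[x, y, z, rx, ry, rz], ...]]. A call has 1 to 12 rows; each row shifts and turns the commanded pose from where the row before left it, along the tool's axes as they then stand; what a row does not reach is not made up. A row lasts 1/10 s, in which the tool goes at most 50 mm and 8.59 degrees, less where a joint would pass 70% of its speed; a pose out of reach is approached as far as the arm can. A call is refused whole if a number of a shift passes 0.05 or a number of a turn 8.59, either way. A call with a gripper value outside its range is refused whole. "gripper" is the opening, from 0 (shut) to 1 (fully open), set as the call begins (left out, the last holds). The fingers move at their own pace and stop on an object; the grip force is fixed at half the most. Time passes only in rows, so rows that do not move let the fingers close. It gives the time, the measured TCP pose, the force and the opening at its end, in the units of the state.
- telemetry.observe(): the state, without advancing time (a new reading comes with each control period).
- cams.get_image(name): name is "side" or "top"; returns the picture (384x512x3 uint8, red, green, blue); there is no depth.
- cams.camera_params(name): a dict with "fx", "fy", "cx", "cy" (pixels), "extrinsics" (4x4, takes a point from camera to world coordinates). Camera axes: x right, y down, z forward; pixel columns grow to the right and rows downward; lengths in m; the calibration is good to about 2 mm. A picture is of the moment at which its call begins. camera_params takes no time and is no camera call.
- env.finish_job(): hands the job in, once; it reports no verdict.
Trained networks look in the newest picture that a camera, given by its name, has taken for a name from the list of things; names that differ only in an ending like _2 or _b are one class to them, and where a whole thing is asked for, a point or a joint stands for the part that bears it (a point fixed in the world has none). Each returns a list of dicts, best first, with "conf" (0 to 1); they miss things now and then, are a little off and sometimes report something else, mostly with a low value. They report only what shows in the picture. A call takes as long as a camera call. They do not tell look-alikes from the thing itself.
- silhouettes(query, camera): "region" (384x512 bool, what is visible of it).
- mark_of(query, camera): "position" ([x, y, z] in m, in world coordinates, good to about 4 mm: a listed point, or the origin of a listed thing).
The state is a dict: "time_s": time; "joint_positions": joint angles; "joint_velocities": joint speeds; "joint_efforts": joint torques, N m; "tool_pos": TCP position; "orientation": TCP orientation; "ft_force": force on the tool from outside, world axes, zero at the start; "moment": the same for the moment, N m; "opening": finger opening in m.
Only numpy, scipy, OpenCV 4.12 (cv2) and the standard library are available. Lean on these libraries where they do the work, as an engineer would, in place of code of your own. Each camera call takes 0.05 s, during which the arm holds its last target.

## Working session

There is one attempt and no reset: what is moved stays moved. The work goes in short steps, Python scripts to look and compute and a tool call to move; the robot and the scene stay as the last step left them, time stands still between calls to the robot, and variables do not carry over. Pictures are saved under pics/ and viewed, and the job is handed in when it is done.

Besides the shell and the picture viewer there is one more tool, called after "Call:" by a JSON object that holds its "op" and its "data". play_rows: Moves the arm, as the interface text tells. Its arguments: {"type":"object","properties":{"rows":{"type":"array"},"gripper":{"type":"number"}},"required":["rows"]}

```bash
ls; mkdir -p pics
python3 - <<'E'
from rig import telemetry, cams
import cv2
print(telemetry.observe())
for n in("side","top"):
    im=cams.get_image(n); cv2.imwrite(f"pics/{n}0.png",im[:,:,::-1]); p=cams.camera_params(n); print(n,p)
E
```

```text
pics
{'time_s': 0.0, 'joint_positions': array([65.11633038, 35.28983236, -0.72194104, 81.6426543 ,  0.46362752,
       63.22047344, -2.31420462]), 'joint_velocities': array([-0.04759396, -0.06956685,  0.00430383,  0.15855405, -0.01577569,
       -0.01785074,  0.01018766]), 'joint_efforts': array([ 5.57910880e-04, -4.69214416e+01,  2.59506097e-01, -1.71031433e+01,
        1.00584087e-02,  9.67302447e-03, -5.63838128e-06]), 'tool_pos': array([ 0.25745341, -0.5959258 ,  0.20842398]), 'orientation': array([-1.79849928e+02,  2.34713689e-03,  2.33687389e+01]), 'ft_force': array([-0.08216302,  0.36311953,  0.05334591]), 'moment': array([ 0.00801954,  0.04323791, -0.04471829]), 'opening': 0.08601210456494973}
side {'fx': 348.2882260535872, 'fy': 348.2882260535872, 'cx': 260.5842326461741, 'cy': 191.09798090422314, 'extrinsics': array([[-0.87362897, -0.31200605,  0.37339609,  0.19833488],
       [-0.48658807,  0.5568394 , -0.67317303,  0.61247975],
       [ 0.0021124 , -0.76979355, -0.63828946,  0.74095363],
       [ 0.        ,  0.        ,  0.        ,  1.        ]])}
top {'fx': 395.17919501854186, 'fy': 395.17919501854186, 'cx': 254.26897135000357, 'cy': 190.41112051749468, 'extrinsics': array([[ 0.00218185, -0.98247001,  0.18640795,  0.35677179],
       [-0.99995714, -0.00382082, -0.00843357, -0.07950431],
       [ 0.00899796, -0.18638156, -0.98243623,  1.21185228],
       [ 0.        ,  0.        ,  0.        ,  1.        ]])}
```

View pics/side0.png

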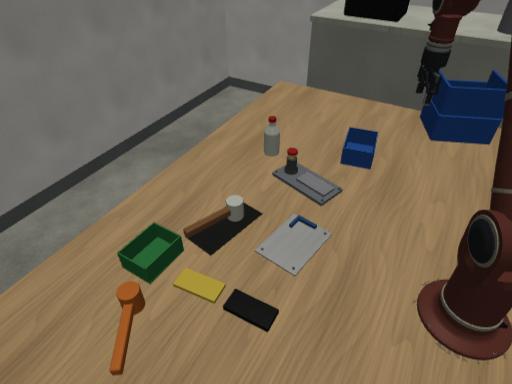

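View pics/top0.png

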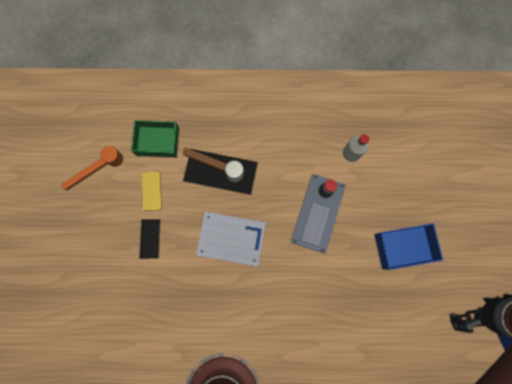

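The top view shows black (150,239) and yellow (151,191) shims, corner (231,238), stake (318,213), mat and mallet (220,170), and the orange decoy (92,168). There's no blue or red shim in view.

```bash
cat > h.py <<'E'
import numpy as np, cv2
from rig import telemetry, cams, env, silhouettes, mark_of
def P(n): return cams.camera_params(n)
def p2w(n,uv,z):
    p=P(n); E=p['extrinsics']; uv=np.atleast_2d(np.asarray(uv,float))
    d=np.c_[(uv[:,0]-p['cx'])/p['fx'],(uv[:,1]-p['cy'])/p['fy'],np.ones(len(uv))]@E[:3,:3].T
    t=(z-E[2,3])/d[:,2]; return E[:3,3]+d*t[:,None]
def w2p(n,X):
    p=P(n);E=p['extrinsics'];c=(np.atleast_2d(X)-E[:3,3])@E[:3,:3]
    return np.c_[p['fx']*c[:,0]/c[:,2]+p['cx'],p['fy']*c[:,1]/c[:,2]+p['cy']]
def snap(n,name,crop=None,s=1):
    im=cams.get_image(n); o=im[:,:,::-1]
    if crop: x0,y0,x1,y1=crop; o=o[y0:y1,x0:x1]
    if s!=1:o=cv2.resize(o,None,fx=s,fy=s,interpolation=cv2.INTER_CUBIC)
    cv2.imwrite(f'pics/{name}.png',o); return im
def rect(n,mask,z):
    c,_=cv2.findContours(mask.astype(np.uint8),cv2.RETR_EXTERNAL,cv2.CHAIN_APPROX_NONE)
    c=max(c,key=cv2.contourArea)[:,0,:]
    w=p2w(n,c,z)[:,:2]
    (cx,cy),(a,b),ang=cv2.minAreaRect((w*1000).astype(np.float32))
    if a<b: a,b=b,a; ang+=90
    return np.array([cx/1000,cy/1000]),a,b,(ang+90)%180-90
E
python3 - <<'E'
from h import *
for n in("top","side"):
    cams.get_image(n)
    for q in["shim_black","shim_blue","shim_yellow","shim_red","corner_home","anvil","striker_top","mallet_head","mallet","mat","bin_green","stake","corner"]:
        print(n,q,[(round(d['conf'],2),np.round(d['position'],3).tolist()) for d in mark_of(q,n)][:3])
    for q,z in[("shim_black",.016),("shim_yellow",.012),("mat",.003),("corner",.006),("stake",.014)]:
        s=silhouettes(q,n)
        for d in s[:1]:
            print(n,q,round(d['conf'],2),d['region'].sum(),rect(n,d['region'],z))
print(telemetry.observe()['time_s'])
snap("top","t1",(130,130,380,280),3.2)
E
```

```text
top shim_black [(0.89, [0.436, 0.23, 0.001])]
top shim_blue []
top shim_yellow [(0.64, [0.583, 0.23, -0.002])]
top shim_red []
top corner_home [(0.96, [0.441, -0.038, 0.002])]
top anvil [(0.95, [0.48, -0.273, 0.025])]
top striker_top [(0.61, [0.583, -0.309, 0.102]), (0.46, [0.483, -0.272, 0.024])]
top mallet_head [(0.95, [0.688, 0.349, 0.036]), (0.6, [0.643, -0.026, 0.037])]
top mallet [(0.95, [0.639, -0.026, 0.006]), (0.64, [0.688, 0.351, -0.001])]
top mat [(0.97, [0.645, 0.016, -0.002])]
top bin_green [(0.88, [0.744, 0.215, 0.001])]
top stake [(0.66, [0.484, -0.27, 0.002])]
top corner [(0.84, [0.448, -0.033, -0.004]), (0.18, [0.641, -0.029, 0.005])]
top shim_black 0.94 790 (array([0.43749017, 0.22357504]), 119.5860595703125, 60.749755859375, 0.13435272872447968)
top shim_yellow 0.84 713 (array([0.58213519, 0.22691895]), 120.89073944091797, 58.518829345703125, 3.1486713886260986)
top mat 0.78 1657 (array([0.64689148, 0.01572591]), 218.1858673095703, 110.16693878173828, 78.58999633789062)
top corner 0.63 2775 (array([ 0.43817184, -0.02001726]), 191.0763702392578, 137.33238220214844, 
[... 656 characters left out ...]
.7, [0.748, 0.22, -0.003])]
side stake [(0.76, [0.483, -0.274, 0.0])]
side corner [(0.95, [0.446, -0.037, 0.002])]
side shim_black 0.76 1302 (array([0.43479758, 0.2346277 ]), 123.52037811279297, 64.34313201904297, 0.7825231552124023)
side shim_yellow 0.71 1036 (array([0.58183667, 0.23421118]), 123.0019760131836, 63.164058685302734, 4.437601089477539)
side mat 0.77 1365 (array([0.63607104, 0.02736124]), 223.87303161621094, 97.28976440429688, 75.03619384765625)
side corner 0.74 2511 (array([ 0.43751813, -0.01439276]), 195.34739685058594, 139.1109619140625, 78.82036590576172)
side stake 0.94 1585 (array([ 0.54825867, -0.29465942]), 324.3106384277344, 158.14096069335938, -31.787521362304688)
2.0
```

View pics/t1.png

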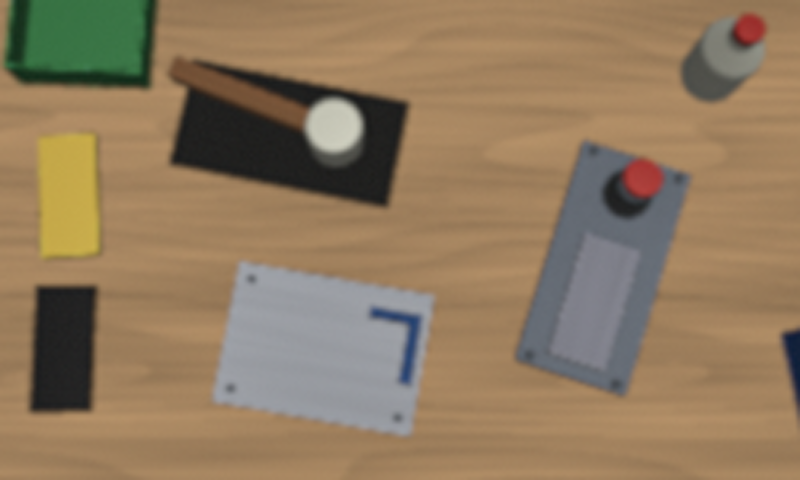

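```bash
cat > plan.py <<'E'
# usage: plan.py x y z yaw : prints the shift in tool axes (at present yaw) and the yaw turn about tool z
import sys
from h import *
from scipy.spatial.transform import Rotation as R
s=telemetry.observe()
Rm=R.from_euler('xyz',s['orientation'],degrees=True)
t=[float(a) for a in sys.argv[1:5]]
d=Rm.inv().apply(np.array(t[:3])-s['tool_pos'])
Rt=R.from_euler('xyz',[180,0,t[3]],degrees=True)
rv=(Rm.inv()*Rt).as_rotvec(degrees=True)
print('t',s['time_s'],'pos',np.round(s['tool_pos'],4),'rpy',np.round(s['orientation'],2),'F',np.round(s['ft_force'],1),'open',round(s['opening'],4))
print('shift(tool, now)',np.round(d,4),'turn',np.round(rv,2))
d2=Rt.inv().apply(np.array(t[:3])-s['tool_pos']); print('shift(if turned first)',np.round(d2,4))
E
python3 plan.py 0.5 -0.25 0.2 0
python3 - <<'E'
from h import *
# refine fixtures: approx quads from masks
cams.get_image("top")
for q,z in[("corner",.006),("stake",.014),("anvil",.024),("shim_black",.016),("shim_yellow",.012),("mat",.003)]:
    for d in silhouettes(q,"top")[:1]:
        c,_=cv2.findContours(d['region'].astype(np.uint8),0,1); c=max(c,key=cv2.contourArea)
        a=cv2.approxPolyDP(c,4,True)[:,0]; print(q,a.tolist()); print(np.round(p2w("top",a,z)[:,:2],3).tolist())
E
```

```text
t 2.05 pos [ 0.2578 -0.5967  0.2096] rpy [-180.     -0.     23.37] F [-0.4  1.3  0.5] open 0.0854
shift(tool, now) [ 0.3598 -0.2222  0.0096] turn [-0.   -0.   23.37]
shift(if turned first) [ 0.2422 -0.3467  0.0096]
corner [[205, 212], [197, 254], [257, 265], [265, 223]]
[[0.518, 0.061], [0.39, 0.082], [0.358, -0.099], [0.484, -0.123]]
stake [[312, 175], [292, 241], [325, 252], [345, 185]]
[[0.634, -0.269], [0.429, -0.204], [0.397, -0.303], [0.602, -0.371]]
anvil [[312, 175], [292, 241], [325, 252], [345, 185]]
[[0.631, -0.268], [0.429, -0.203], [0.396, -0.301], [0.6, -0.369]]
shim_black [[143, 219], [139, 257], [157, 258], [160, 222]]
[[0.494, 0.247], [0.381, 0.253], [0.378, 0.199], [0.485, 0.195]]
shim_yellow [[146, 171], [142, 208], [161, 210], [160, 174]]
[[0.645, 0.247], [0.528, 0.253], [0.522, 0.195], [0.635, 0.203]]
mat [[192, 149], [226, 163], [237, 161], [244, 174], [234, 182], [225, 172], [188, 158], [184, 181], [251, 193], [256, 161]]
[[0.719, 0.108], [0.674, -0.001], [0.68, -0.035], [0.638, -0.058], [0.613, -0.026], [0.645, 0.002], [0.69, 0.12], [0.615, 0.13], [0.578, -0.08], [0.681, -0.095]]
```

```bash
cat > fit.py <<'E'
from h import *
from scipy.optimize import minimize
from scipy.ndimage import map_coordinates, gaussian_filter
def rectmodel(x0,x1,y0,y1,z): return [((x0,y0),(x1,y0)),((x1,y0),(x1,y1)),((x1,y1),(x0,y1)),((x0,y1),(x0,y0))],((x0+x1)/2,(y0+y1)/2),z
def fit(models,g,ims,n=60,span=(.008,.008,4)):
    """models: list of rectmodel; g=(x,y,deg); ims={cam:img}"""
    F={c:[gaussian_filter(im[:,:,k].astype(float),.7) for k in range(3)] for c,im in ims.items()}
    def score(q,per=False):
        a=np.radians(q[2]);Rm=np.array([[np.cos(a),-np.sin(a)],[np.sin(a),np.cos(a)]]); tot=0
        for edges,cen,z in models:
            cen=np.array(cen)
            for e in edges:
                A,B=np.array(e[0]),np.array(e[1]); t=np.linspace(.08,.92,n)[:,None]; p=A+(B-A)*t
                nr=np.array([(B-A)[1],-(B-A)[0]]);nr=nr/np.linalg.norm(nr)
                if nr@((A+B)/2-cen)<0:nr=-nr
                for c in F:
                    v=0
                    o=[w2p(c,np.c_[(p+s*nr*.0035)@Rm.T+q[:2],np.full(n,z)]) for s in(1,-1)]
                    for k in range(3):
                        i=[map_coordinates(F[c][k],[u[:,1],u[:,0]],order=1,mode='nearest') for u in o]
                        v=v+(i[0]-i[1])**2
                    tot+=np.median(np.sqrt(v))
        return -tot
    best=None
    rng=np.random.default_rng(0)
    for i in range(12):
        s=np.array(g)+(rng.uniform(-1,1,3)*np.array(span) if i else 0)
        r=minimize(score,s,method='Nelder-Mead',options=dict(initial_simplex=[s,s+[.004,0,0],s+[0,.004,0],s+[0,0,2]],xatol=1e-4,fatol=1e-2))
        if best is None or r.fun<best.fun:best=r
    return np.round(best.x,4),round(best.fun,1)
E
cat > f1.py <<'E'
from fit import *
T=cams.get_image("top");S=cams.get_image("side")
for nm,m,g in[("corner",[rectmodel(-.075,.060,-.080,.110,.006)],(.4435,-.036,-10)),
 ("stake",[rectmodel(-.075,.150,-.055,.055,.014)],(.481,-.273,-18.8)),
 ("anvilpad",[rectmodel(-.06,.06,-.028,.028,.024)],(.481,-.273,-18.8)),
 ("black",[rectmodel(-.06,.06,-.028,.028,.016)],(.437,.226,0)),
 ("yellow",[rectmodel(-.06,.06,-.028,.028,.012)],(.583,.229,4)),
 ("mat",[rectmodel(-.055,.055,-.11,.11,.003)],(.647,.016,-11.4))]:
    for k,v in dict(both={"top":T,"side":S},top={"top":T},side={"side":S}).items(): print(nm,k,*fit(m,g,v))
E
python3 f1.py
```

```text
Traceback (most recent call last):
  File "f1.py", line 9, in <module>
    for k,v in dict(both={"top":T,"side":S},top={"top":T},side={"side":S}).items(): print(nm,k,*fit(m,g,v))
                                                                                                ~~~^^^^^^^
  File "fit.py", line 28, in fit
    r=minimize(score,s,method='Nelder-Mead',options=dict(initial_simplex=[s,s+[.004,0,0],s+[0,.004,0],s+[0,0,2]],xatol=1e-4,fatol=1e-2))
  File "fit.py", line 18, in score
    o=[w2p(c,np.c_[(p+s*nr*.0035)@Rm.T+q[:2],np.full(n,z)]) for s in(1,-1)]
       ~~~^^^^^^^^^^^^^^^^^^^^^^^^^^^^^^^^^^^^^^^^^^^^^^^^^
  File "h.py", line 9, in w2p
    p=P(n);E=p['extrinsics'];c=(np.atleast_2d(X)-E[:3,3])@E[:3,:3]
  File "h.py", line 3, in P
    def P(n): return cams.camera_params(n)
                     ~~~~~~~~~~~~~~~~~~^^^
ValueError: time passes only in moves, steps and waits
```

Camera parameters must be cached.

```bash
python3 - <<'E'
s=open('h.py').read()
s=s.replace("def P(n): return cams.camera_params(n)","_C={n:cams.camera_params(n) for n in('top','side')}\ndef P(n): return _C[n]")
open('h.py','w').write(s)
E
python3 f1.py; python3 plan.py 0.5 -0.25 0.2 0
```

```text
corner both [ 0.4435 -0.0345 -9.7885] -429.9
corner top [  0.4422  -0.0353 -10.1724] -211.3
corner side [ 0.4442 -0.034  -9.6964] -228.9
stake both [  0.4813  -0.2725 -18.4137] -341.8
stake top [  0.4803  -0.273  -18.6893] -205.8
stake side [  0.4796  -0.2577 -18.0888] -186.9
anvilpad both [  0.4821  -0.2733 -19.6133] -244.0
anvilpad top [  0.481   -0.2749 -18.8616] -120.7
anvilpad side [  0.4832  -0.2718 -18.3955] -139.1
black both [0.4355 0.2273 0.6874] -859.3
black top [0.4353 0.2246 0.0816] -464.2
black side [0.4354 0.234  0.9664] -527.0
yellow both [0.5857 0.2309 4.7476] -368.4
yellow top [0.5837 0.2299 5.4298] -159.4
yellow side [0.5857 0.2312 3.8164] -220.7
mat both [  0.648    0.0201 -11.0075] -765.6
mat top [  0.6476   0.0174 -10.9317] -432.0
mat side [  0.649    0.0213 -10.9692] -375.3
t 2.6 pos [ 0.2578 -0.5966  0.2096] rpy [-180.     -0.     23.37] F [-0.2 -0.   0.2] open 0.0852
shift(tool, now) [ 0.3598 -0.2221  0.0096] turn [-1.000e-02 -0.000e+00  2.337e+01]
shift(if turned first) [ 0.2422 -0.3466  0.0096]
```

Call:
{"op": "play_rows", "data": {"rows": [[[0.04,-0.0247,0.001,0,0,0],[0.04,-0.0247,0.001,0,0,0],[0.04,-0.0247,0.001,0,0,0],[0.04,-0.0247,0.001,0,0,0],[0.04,-0.0247,0.001,0,0,0],[0.04,-0.0247,0.001,0,0,0],[0.04,-0.0247,0.001,0,0,0],[0.04,-0.0247,0.001,0,0,0],[0.04,-0.0247,0.001,0,0,0],[0,0,0,0,0,7.8],[0,0,0,0,0,7.8],[0,0,0,0,0,7.7]]], "gripper": 1}}

```text
time_s: 3.8
tool_pos: [0.5004, -0.2493, 0.2007]
orientation: [180.0, -0.0, -0.2]
ft_force: [-0.8, -0.1, -0.2]
opening: 0.0857
```

```bash
python3 plan.py 0.4355 0.2265 0.12 0.4
```

```text
t 3.8 pos [ 0.5004 -0.2493  0.2007] rpy [ 1.8e+02 -1.0e-02 -1.8e-01] F [-0.8 -0.1 -0.2] open 0.0857
shift(tool, now) [-0.0664 -0.4756  0.0807] turn [ 0.   -0.01 -0.58]
shift(if turned first) [-0.0616 -0.4763  0.0807]
```

Call:
{"op": "play_rows", "data": {"rows": [[[-0.0051,-0.0397,0.004,0,0,-0.6],[-0.0051,-0.0397,0.004,0,0,0],[-0.0051,-0.0397,0.004,0,0,0],[-0.0051,-0.0397,0.004,0,0,0],[-0.0051,-0.0397,0.004,0,0,0],[-0.0051,-0.0397,0.004,0,0,0],[-0.0051,-0.0397,0.008,0,0,0],[-0.0051,-0.0397,0.008,0,0,0],[-0.0051,-0.0397,0.01,0,0,0],[-0.0051,-0.0397,0.01,0,0,0],[-0.0051,-0.0397,0.01,0,0,0],[-0.0051,-0.0397,0.01,0,0,0]]]}}

```text
time_s: 5.0
tool_pos: [0.4338, 0.2277, 0.1206]
orientation: [-180.0, -0.1, 0.7]
ft_force: [0.9, 0.3, 0.3]
opening: 0.0854
```

```bash
python3 - <<'E'
from h import *
snap("top","t2",(100,130,300,280),4); snap("side","s2",(150,200,350,350),4)
E
python3 plan.py 0.4355 0.2265 0.02 0.4
```

```text
t 5.1 pos [0.4315 0.2333 0.1198] rpy [-1.7976e+02  9.0000e-02  1.3300e+00] F [-0.6  0.4 -0. ] open 0.0853
shift(tool, now) [0.004  0.0073 0.0998] turn [-0.24  0.09  0.93]
shift(if turned first) [0.004  0.0068 0.0998]
```

View pics/t2.png

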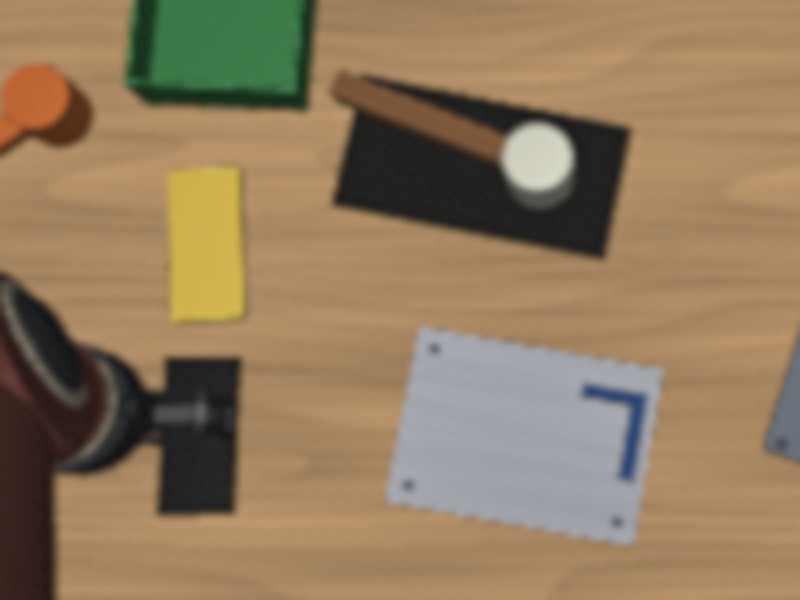

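View pics/s2.png

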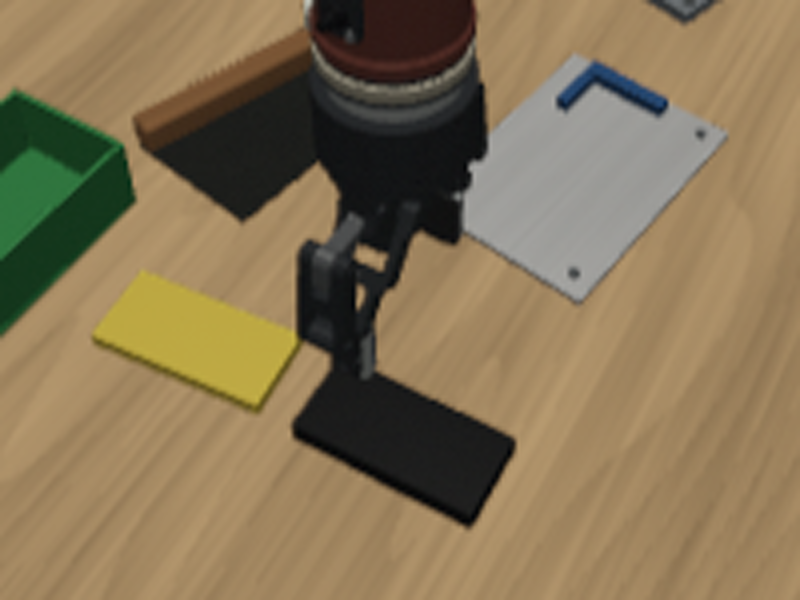

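Gripper is over the black shim; the arm was still settling, so I hold, then measure.

Call:
{"op": "play_rows", "data": {"rows": [[[0,0,0.025,0,0,0],[0,0,0.025,0,0,0],[0,0,0,0,0,0],[0,0,0,0,0,0],[0,0,0,0,0,0]]]}}

```text
time_s: 5.6
tool_pos: [0.4348, 0.226, 0.0719]
orientation: [-179.9, -0.1, 0.6]
ft_force: [0.1, 0.0, 1.0]
opening: 0.0856
```

```bash
python3 plan.py 0.4355 0.2265 0.01 0.4
```

```text
t 5.6 pos [0.4348 0.226  0.0719] rpy [-1.7994e+02 -1.3000e-01  6.3000e-01] F [0.1 0.  1. ] open 0.0856
shift(tool, now) [ 0.0006 -0.0004  0.0619] turn [-0.06 -0.13  0.23]
shift(if turned first) [ 0.0007 -0.0004  0.0619]
```

Call:
{"op": "play_rows", "data": {"rows": [[[0.0006,-0.0004,0.025,0,0,0],[0,0,0.025,0,0,0],[0,0,0.015,0,0,0],[0,0,0.004,0,0,0],[0,0,0,0,0,0],[0,0,0,0,0,0]]]}}

```text
time_s: 6.2
tool_pos: [0.4353, 0.2267, 0.0028]
orientation: [-179.9, -0.1, 0.7]
ft_force: [0.6, -0.4, -0.2]
opening: 0.0854
```

Call:
{"op": "play_rows", "data": {"rows": [[[0,0,0,0,0,0],[0,0,0,0,0,0],[0,0,0,0,0,0],[0,0,0,0,0,0],[0,0,0,0,0,0],[0,0,0,0,0,0],[0,0,0,0,0,0]]], "gripper": 0}}

```text
time_s: 6.9
tool_pos: [0.4343, 0.2263, 0.0016]
orientation: [-180.0, 0.0, 0.7]
ft_force: [0.3, -0.0, 0.8]
opening: -0.0001
```

```bash
python3 - <<'E'
from h import *
snap("side","s3",(200,250,320,340),6)
E
python3 plan.py 0.4355 0.2265 0.01 0.4
```

```text
t 6.95 pos [0.4343 0.2263 0.0016] rpy [-180.      0.      0.67] F [0.6 0.3 0.2] open -0.0001
shift(tool, now) [ 0.0012 -0.0002 -0.0084] turn [-0.    0.    0.27]
shift(if turned first) [ 0.0012 -0.0002 -0.0084]
```

View pics/s3.png

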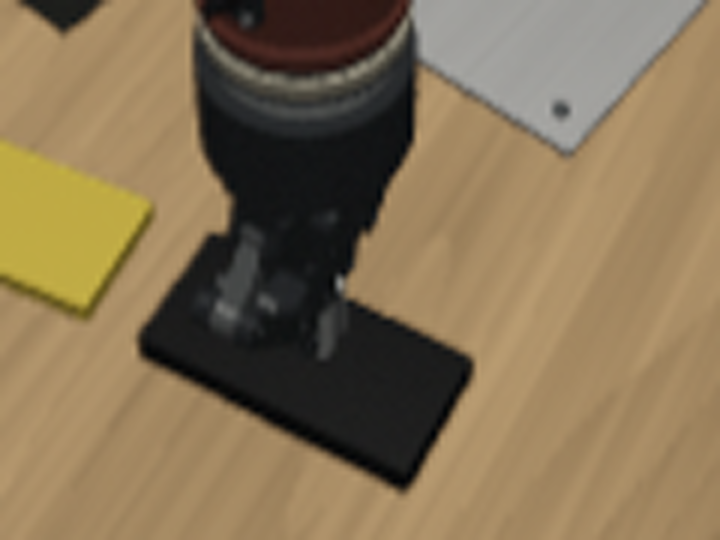

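Run:
```python
from h import *
snap("side","s4",(200,250,320,340),6);snap("top","t4",(90,190,210,280),6)
s=telemetry.observe();print(s['opening'],s['time_s'])
```

```text
0.0003050331030501878 7.05
```

View pics/s4.png

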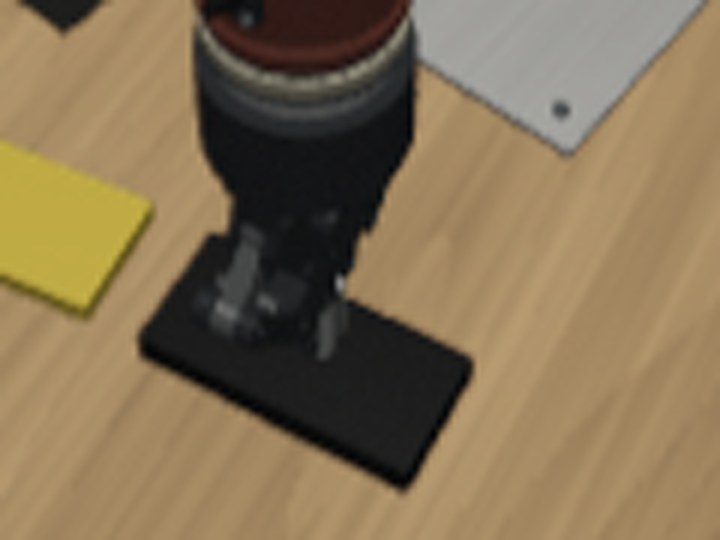

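View pics/t4.png

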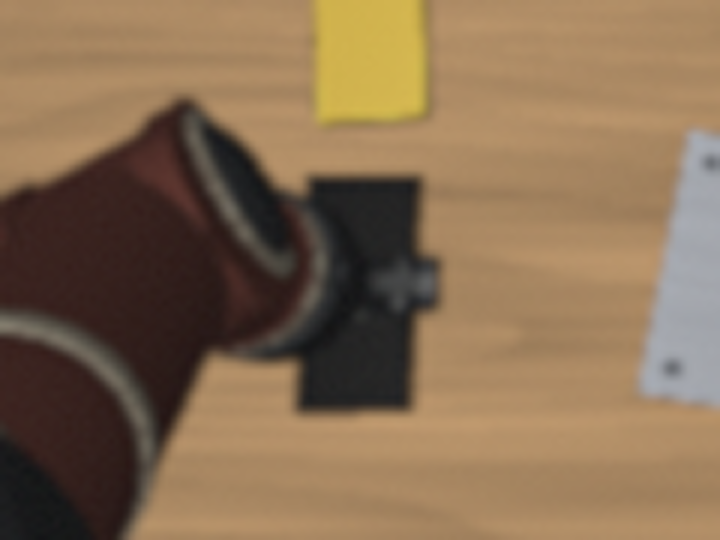

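The pictures show the fingers at the shim's edges although the reading says shut. I lift a little to find out.

Call:
{"op": "play_rows", "data": {"rows": [[[0,0,-0.015,0,0,0],[0,0,-0.025,0,0,0],[0,0,-0.02,0,0,0],[0,0,0,0,0,0],[0,0,0,0,0,0]]]}}

```text
time_s: 7.55
tool_pos: [0.4343, 0.2263, 0.0617]
orientation: [-180.0, -0.0, 0.7]
ft_force: [-1.2, 0.0, 0.1]
opening: 0.0
```

Run:
```python
from h import *
snap("side","s5",(200,220,320,340),5);snap("top","t5",(90,190,210,280),6)
s=telemetry.observe();print(s)
```

```text
{'time_s': 7.65, 'joint_positions': array([-3.01184849e+01,  3.38205501e+01,  5.69327801e-02,  1.16754705e+02,
       -7.26664222e-02,  2.95287976e+01, -1.19335659e+02]), 'joint_velocities': array([ 0.0099054 ,  0.40926916,  0.07331498,  0.09067838, -0.13642143,
        0.12376447,  0.07847819]), 'joint_efforts': array([ 7.08113701e-03, -3.86404431e+01,  3.99776772e-01, -9.56371039e+00,
        5.75656013e-03, -8.14096798e-03, -5.93091818e-05]), 'tool_pos': array([0.43366145, 0.22595718, 0.06085889]), 'orientation': array([1.79952532e+02, 9.26502851e-02, 6.72199640e-01]), 'ft_force': array([-0.46687162, -0.24466316, -0.10403281]), 'moment': array([-0.03624837,  0.00884908, -0.01664675]), 'opening': 0.00014909047293742105}
```

View pics/s5.png

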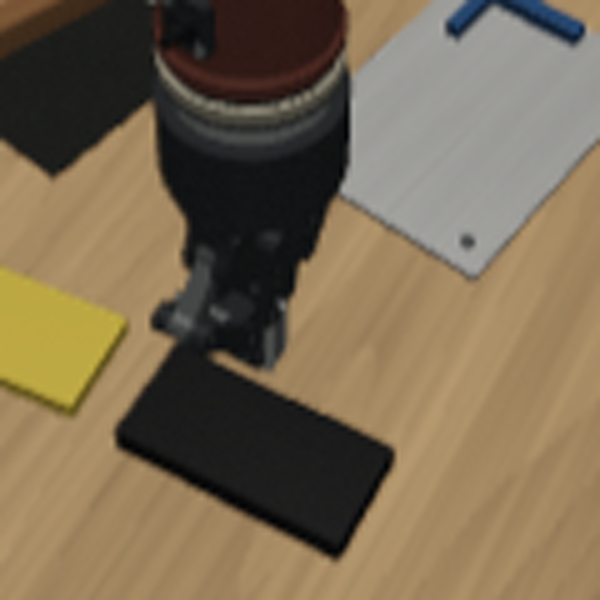

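View pics/t5.png

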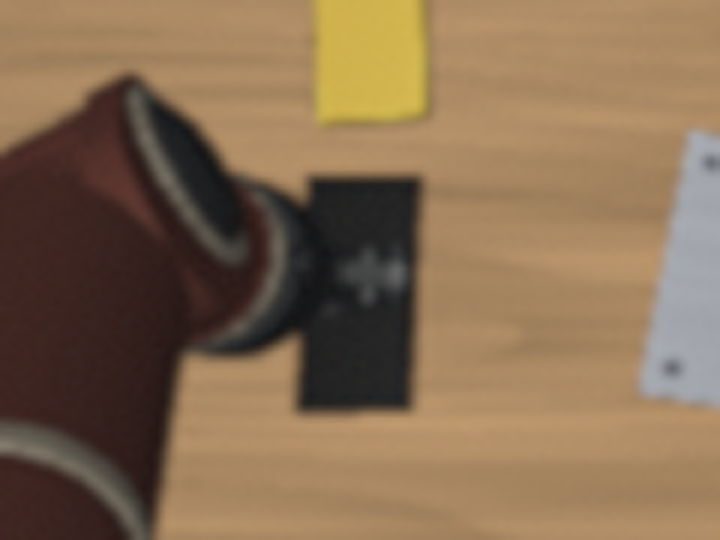

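Run:
```python
from h import *
for z in(.061,.07,.08): 
    X=[[.4337,.226,z]]
    print(z,(w2p("side",X)-[200,220])*5,(w2p("top",X)-[90,190])*6)
```

```text
0.061 [[260.6093919  378.28653943]] [[330.41751835 288.37058648]]
0.07 [[260.33893869 366.61383767]] [[325.47628823 287.09197692]]
0.08 [[260.03370177 353.43987871]] [[319.89483437 285.64770087]]
```

Run:
```python
from h import *
im=snap("side","s6",(220,255,280,305),12)
o=cv2.imread('pics/s6.png')
o=cv2.convertScaleAbs(o,alpha=2.2,beta=10)
for y in(-.0425,-.02,0,.02,.0425):
    for z in(.061,.08):
        u=(w2p("side",[[.4337,.226+y,z]])-[220,255])*12
        cv2.circle(o,tuple(int(v) for v in u[0]),4,(0,0,255) if z<.07 else (0,255,0),-1)
cv2.imwrite('pics/s6.png',o)
```

```text
(no output)
```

View pics/s6.png

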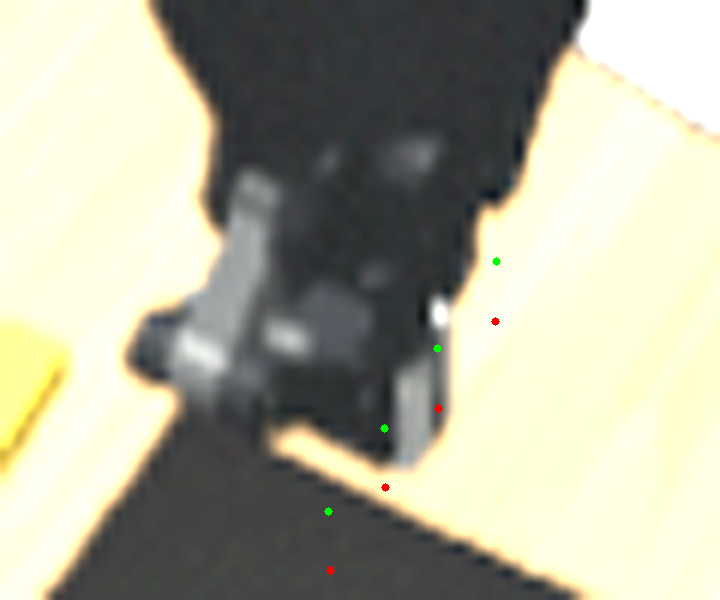

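Run:
```python
from h import *
for tag,n,off,s in(("s4","side",[200,250],6),("t4","top",[90,190],6)):
    o=cv2.imread(f'pics/{tag}.png');o=cv2.convertScaleAbs(o,alpha=2.2,beta=10)
    for z,c in((.0016,(0,0,255)),(.016,(0,255,255)),(.03,(0,255,0)),(.06,(255,0,0))):
        for y in(-.028,0,.028):
            u=(w2p(n,[[.4343,.2263+y,z]])-off)*s
            cv2.circle(o,tuple(int(v) for v in u[0]),4,c,-1)
    cv2.imwrite(f'pics/{tag}m.png',o)
```

```text
(no output)
```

View pics/s4m.png

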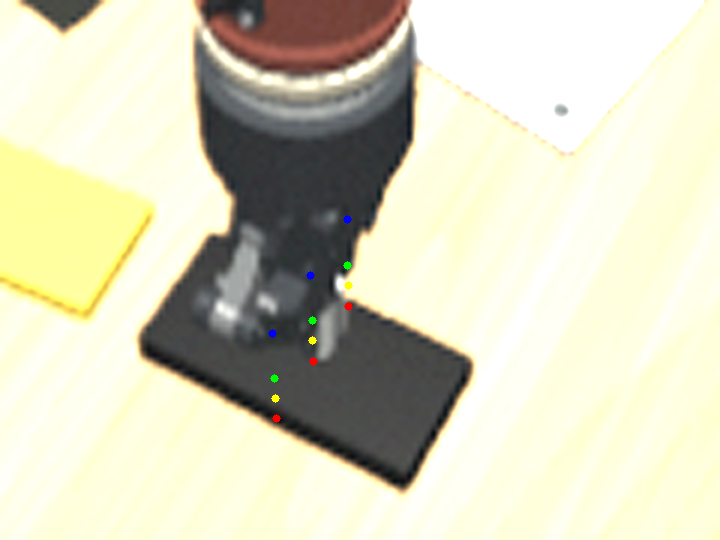

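View pics/t4m.png

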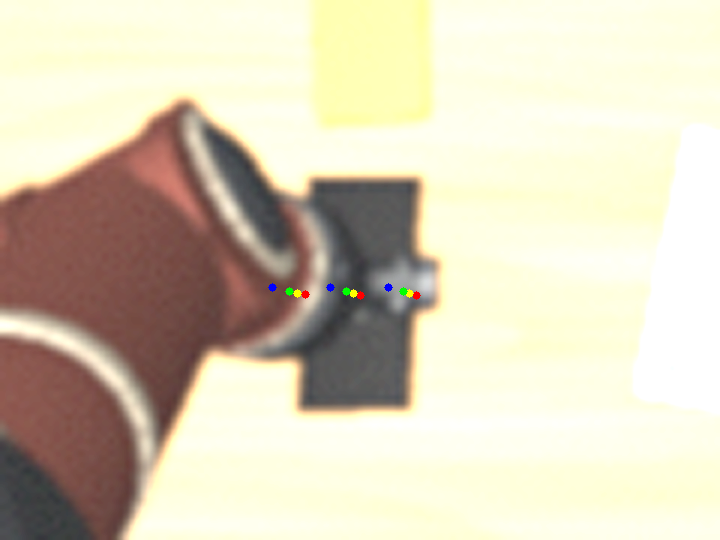

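Call:
{"op": "play_rows", "data": {"rows": [[[0,0,-0.02,0,0,0],[0,0,-0.02,0,0,0],[0,0,0,0,0,0],[0,0,0,0,0,0]]], "gripper": 1}}

```text
time_s: 8.1
tool_pos: [0.434, 0.2261, 0.1011]
orientation: [180.0, 0.0, 0.7]
ft_force: [-0.8, -0.1, -1.3]
opening: 0.0577
```

Run:
```python
from h import *
import time
s=telemetry.observe();print(s['time_s'],s['tool_pos'],s['opening'])
im=snap("side","s7",(200,205,300,285),8);snap("top","t7",(110,190,190,250),9)
```

```text
8.1 [0.4340272  0.22611622 0.10106199] 0.05772299409690244
```

View pics/s7.png

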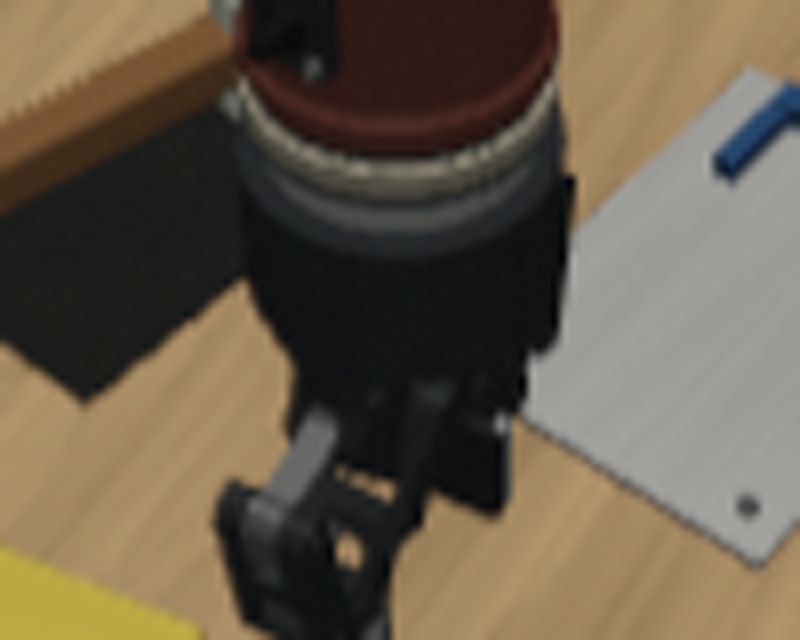

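View pics/t7.png

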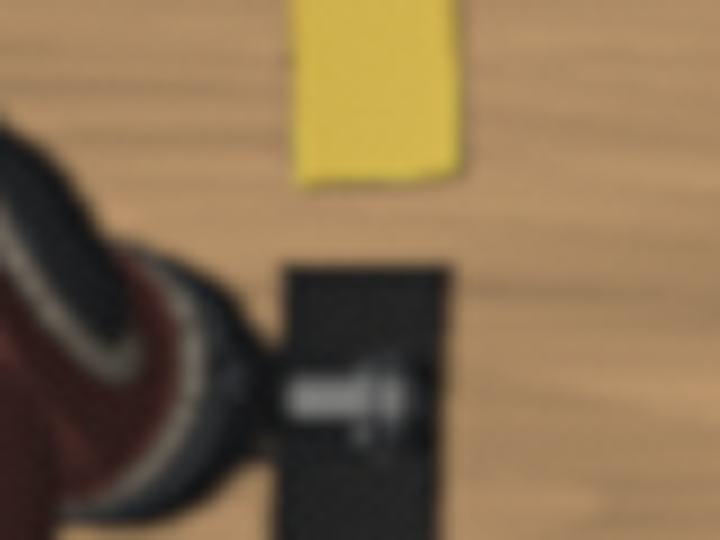

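Call:
{"op": "play_rows", "data": {"rows": [[[0,0,0,0,0,0],[0,0,0,0,0,0],[0,0,0,0,0,0],[0,0,0,0,0,0],[0,0,0,0,0,0]]], "gripper": 1}}

```text
time_s: 8.7
tool_pos: [0.4344, 0.2263, 0.1016]
orientation: [-180.0, 0.0, 0.7]
ft_force: [-0.8, 0.1, 0.4]
opening: 0.0854
```

```bash
cat > tipview.py <<'E'
import sys
from h import *
tag=sys.argv[1]
s=telemetry.observe();t=s['tool_pos'];print(s['time_s'],t,s['opening'])
outs=[]
for n in("side","top"):
    c=w2p(n,[t])[0].astype(int); w=45
    x0,y0=max(0,min(512-2*w,c[0]-w)),max(0,min(384-2*w,c[1]-w-10))
    im=cams.get_image(n)[y0:y0+2*w,x0:x0+2*w,::-1]
    o=cv2.resize(im,None,fx=4.4,fy=4.4,interpolation=cv2.INTER_CUBIC); o=cv2.convertScaleAbs(o,alpha=1.7,beta=8)
    yaw=np.radians(s['orientation'][2]); j=np.array([np.sin(yaw),-np.cos(yaw),0])
    for d in(-.0425,0,.0425):
        u=(w2p(n,[t+j*d])[0]-[x0,y0])*4.4+2.2
        cv2.circle(o,tuple(int(v) for v in u),2,(0,0,255),-1)
    outs.append(o)
cv2.imwrite(f'pics/{tag}.png',np.hstack(outs))
E
python3 tipview.py open1
```

```text
8.7 [0.43435452 0.22632504 0.10160444] 0.08538788856911389
```

View pics/open1.png

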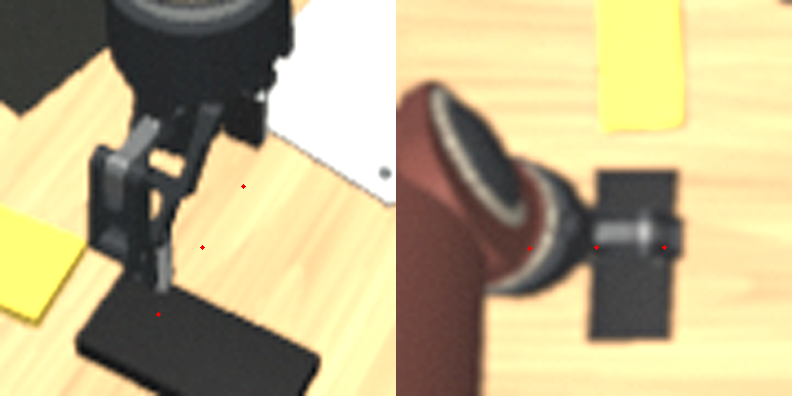

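Call:
{"op": "play_rows", "data": {"rows": [[[0,0,0,0,0,0],[0,0,0,0,0,0],[0,0,0,0,0,0],[0,0,0,0,0,0],[0,0,0,0,0,0],[0,0,0,0,0,0],[0,0,0,0,0,0]]], "gripper": 0}}

```text
time_s: 9.5
tool_pos: [0.4344, 0.2263, 0.1017]
orientation: [-180.0, 0.0, 0.7]
ft_force: [0.9, 0.2, 0.4]
opening: -0.0001
```

```bash
python3 tipview.py shut1
```

```text
9.5 [0.43435925 0.22630201 0.10165503] -7.765983162237693e-05
```

View pics/shut1.png

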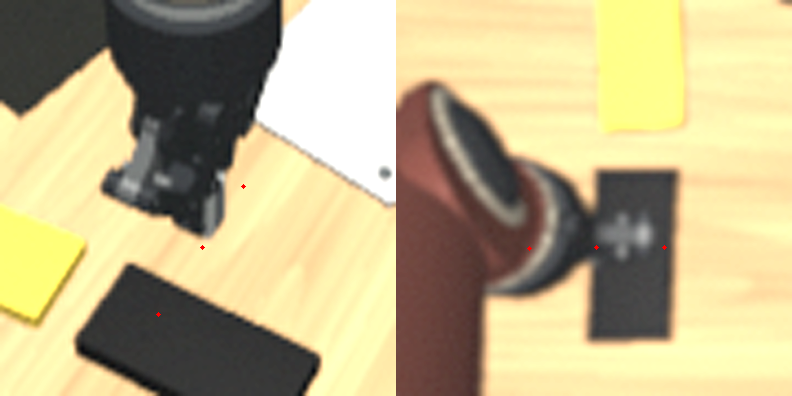

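The fingers shut above the shim without touching it, so the tips seem to sit above the TCP. I test that by touching the bare bench with the fingers shut.

Call:
{"op": "play_rows", "data": {"rows": [[[0,0.04,0,0,0,0],[0,0.045,0,0,0,0],[0,0,0.02,0,0,0],[0,0,0.03,0,0,0],[0,0,0.03,0,0,0],[0,0,0.01,0,0,0],[0,0,0,0,0,0],[0,0,0,0,0,0],[0,0,0,0,0,0]]]}}

```text
time_s: 10.5
tool_pos: [0.4363, 0.1418, 0.0128]
orientation: [-179.9, -0.1, 0.7]
ft_force: [-0.2, -0.0, -0.1]
opening: 0.0001
```

```bash
python3 tipview.py low1
```

```text
10.5 [0.43632767 0.14177397 0.01279123] 9.578163321107802e-05
```

View pics/low1.png

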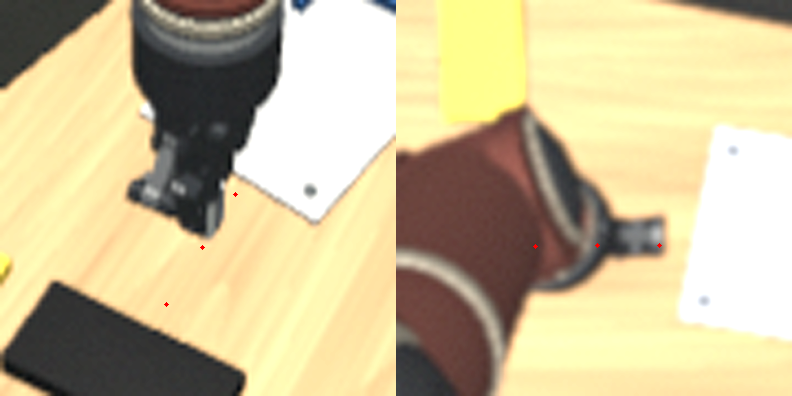

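Call:
{"op": "play_rows", "data": {"rows": [[[0,0,0.004,0,0,0],[0,0,0.004,0,0,0],[0,0,0.003,0,0,0],[0,0,0,0,0,0],[0,0,0,0,0,0]]]}}

```text
time_s: 11.1
tool_pos: [0.4352, 0.1413, 0.0004]
orientation: [180.0, 0.0, 0.7]
ft_force: [0.3, 0.2, 1.0]
opening: 0.0002
```

Call:
{"op": "play_rows", "data": {"rows": [[[0,0,0.002,0,0,0],[0,0,0,0,0,0],[0,0,0,0,0,0]]]}}

```text
time_s: 11.4
tool_pos: [0.4353, 0.1413, -0.0014]
orientation: [-180.0, 0.0, 0.7]
ft_force: [0.3, -0.5, 0.6]
opening: -0.0001
```

Call:
{"op": "play_rows", "data": {"rows": [[[0,0,0.002,0,0,0],[0,0,0,0,0,0],[0,0,0,0,0,0]]]}}

```text
time_s: 11.7
tool_pos: [0.4353, 0.1413, -0.0034]
orientation: [-180.0, 0.0, 0.7]
ft_force: [0.2, -0.1, -0.8]
opening: 0.0004
```

Call:
{"op": "play_rows", "data": {"rows": [[[0,0,0.002,0,0,0],[0,0,0,0,0,0],[0,0,0,0,0,0]]]}}

```text
time_s: 12.0
tool_pos: [0.4353, 0.1413, -0.0054]
orientation: [-180.0, 0.0, 0.7]
ft_force: [-0.5, -0.9, 0.1]
opening: -0.0004
```

Call:
{"op": "play_rows", "data": {"rows": [[[0,0,0.002,0,0,0],[0,0,0,0,0,0],[0,0,0,0,0,0]]]}}

```text
time_s: 12.3
tool_pos: [0.4353, 0.1413, -0.0074]
orientation: [-180.0, 0.0, 0.7]
ft_force: [-0.1, 0.5, 0.3]
opening: 0.0002
```

Call:
{"op": "play_rows", "data": {"rows": [[[0,0,0.002,0,0,0],[0,0,0,0,0,0],[0,0,0,0,0,0]]]}}

```text
time_s: 12.6
tool_pos: [0.4353, 0.1413, -0.0094]
orientation: [180.0, 0.0, 0.7]
ft_force: [0.0, -0.7, -0.1]
opening: -0.0001
```

Call:
{"op": "play_rows", "data": {"rows": [[[0,0,0.0015,0,0,0],[0,0,0,0,0,0],[0,0,0,0,0,0]]]}}

```text
time_s: 12.9
tool_pos: [0.4353, 0.1413, -0.0109]
orientation: [-180.0, 0.0, 0.7]
ft_force: [-0.4, 0.5, 0.5]
opening: -0.0003
```

Call:
{"op": "play_rows", "data": {"rows": [[[0,0,0.0015,0,0,0],[0,0,0,0,0,0],[0,0,0,0,0,0]]]}}

```text
time_s: 13.2
tool_pos: [0.4353, 0.1413, -0.0124]
orientation: [180.0, 0.0, 0.7]
ft_force: [-0.4, -0.9, -0.2]
opening: -0.0002
```

```bash
python3 tipview.py low2
```

```text
13.2 [ 0.4353102   0.14128344 -0.0124091 ] -0.00018154093476030082
```

View pics/low2.png

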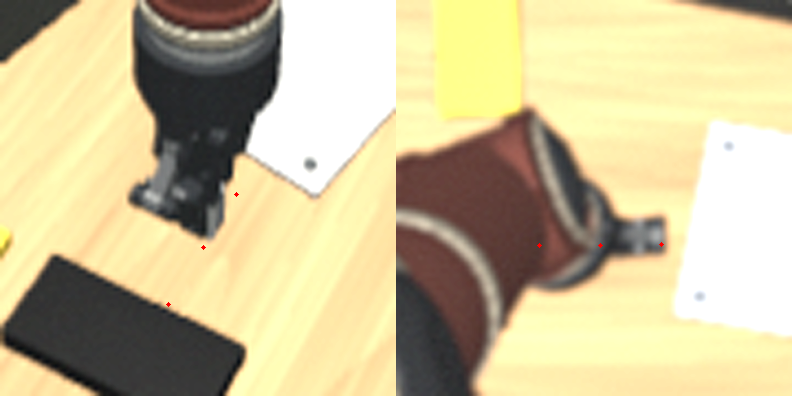

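Call:
{"op": "play_rows", "data": {"rows": [[[0,0,0.001,0,0,0],[0,0,0,0,0,0],[0,0,0,0,0,0]]]}}

```text
time_s: 13.6
tool_pos: [0.4353, 0.1413, -0.0134]
orientation: [-180.0, 0.0, 0.7]
ft_force: [-0.2, -0.5, 0.7]
opening: -0.0001
```

Call:
{"op": "play_rows", "data": {"rows": [[[0,0,0.001,0,0,0],[0,0,0,0,0,0],[0,0,0,0,0,0]]]}}

```text
time_s: 13.9
tool_pos: [0.4353, 0.1413, -0.0144]
orientation: [-180.0, 0.0, 0.7]
ft_force: [0.1, 1.0, 0.2]
opening: 0.0
```

Call:
{"op": "play_rows", "data": {"rows": [[[0,0,0.001,0,0,0],[0,0,0,0,0,0],[0,0,0,0,0,0]]]}}

```text
time_s: 14.2
tool_pos: [0.4353, 0.1413, -0.0154]
orientation: [-180.0, 0.0, 0.7]
ft_force: [0.1, -0.8, -0.3]
opening: -0.0003
```

Call:
{"op": "play_rows", "data": {"rows": [[[0,0,0.001,0,0,0],[0,0,0,0,0,0],[0,0,0,0,0,0]]]}}

```text
time_s: 14.5
tool_pos: [0.4353, 0.1413, -0.0164]
orientation: [-180.0, 0.0, 0.7]
ft_force: [0.1, -0.2, 0.6]
opening: 0.0001
```

Call:
{"op": "play_rows", "data": {"rows": [[[0,0,0.001,0,0,0],[0,0,0,0,0,0],[0,0,0,0,0,0]]]}}

```text
time_s: 14.8
tool_pos: [0.4353, 0.1413, -0.0174]
orientation: [-180.0, 0.0, 0.7]
ft_force: [0.8, -0.4, -0.5]
opening: 0.0003
```

Call:
{"op": "play_rows", "data": {"rows": [[[0,0,0.001,0,0,0],[0,0,0,0,0,0],[0,0,0,0,0,0]]]}}

```text
time_s: 15.1
tool_pos: [0.4353, 0.1413, -0.0184]
orientation: [-180.0, 0.0, 0.7]
ft_force: [0.6, -0.0, 0.8]
opening: -0.0001
```

Call:
{"op": "play_rows", "data": {"rows": [[[0,0,0.001,0,0,0],[0,0,0,0,0,0],[0,0,0,0,0,0]]]}}

```text
time_s: 15.4
tool_pos: [0.4353, 0.1413, -0.0194]
orientation: [-180.0, 0.0, 0.7]
ft_force: [-0.2, 0.3, -0.2]
opening: -0.0003
```

Call:
{"op": "play_rows", "data": {"rows": [[[0,0,0.001,0,0,0],[0,0,0,0,0,0],[0,0,0,0,0,0]]]}}

```text
time_s: 15.7
tool_pos: [0.4353, 0.1413, -0.0204]
orientation: [-180.0, 0.0, 0.7]
ft_force: [-0.5, -0.3, -0.1]
opening: 0.0
```

```bash
python3 tipview.py low3
```

```text
15.7 [ 0.43531359  0.1413266  -0.02039299] 2.136040536574843e-05
```

View pics/low3.png

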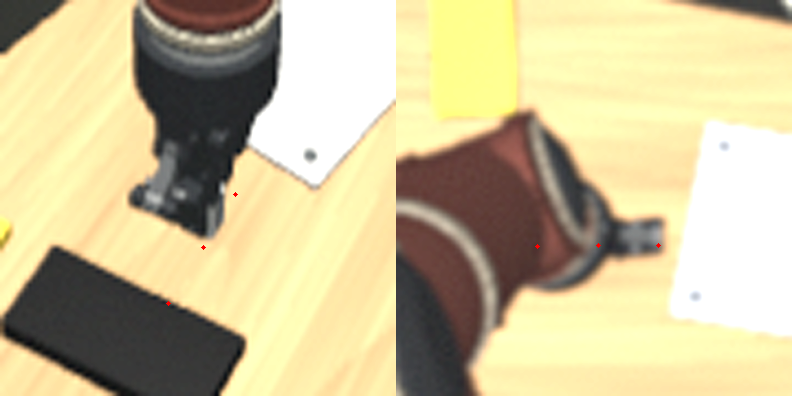

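Call:
{"op": "play_rows", "data": {"rows": [[[0,0,0.001,0,0,0],[0,0,0,0,0,0],[0,0,0,0,0,0]]]}}

```text
time_s: 16.1
tool_pos: [0.4353, 0.1413, -0.0214]
orientation: [-180.0, 0.0, 0.7]
ft_force: [0.5, 0.0, 0.1]
opening: -0.0002
```

Call:
{"op": "play_rows", "data": {"rows": [[[0,0,0.001,0,0,0],[0,0,0,0,0,0],[0,0,0,0,0,0]]]}}

```text
time_s: 16.4
tool_pos: [0.4354, 0.1414, -0.0216]
orientation: [-180.0, -0.0, 0.7]
ft_force: [-0.4, 0.2, 6.3]
opening: 0.0001
```

Run:
```python
from h import *
import json
s=telemetry.observe();print({k:np.round(v,3).tolist() for k,v in s.items()})
t=s['tool_pos']
for n in("side","top"):
    c=w2p(n,[t])[0].astype(int); x0,y0=c[0]-25,c[1]-28
    im=cams.get_image(n)[y0:y0+40,x0:x0+50,::-1]
    o=cv2.resize(im,None,fx=14,fy=14,interpolation=cv2.INTER_CUBIC); o=cv2.convertScaleAbs(o,alpha=2.5,beta=15)
    for z,c in((t[2],(0,0,255)),(0,(0,255,0)),(.03,(255,0,0))):
      for d in(-.011,0,.011):
        u=(w2p(n,[[t[0],t[1]+d,z]])[0]-[x0,y0])*14+7; cv2.circle(o,tuple(int(v) for v in u),4,c,-1)
    cv2.imwrite(f'pics/z_{n}.png',o)
```

```text
{'time_s': 16.4, 'joint_positions': [-20.515, 41.63, -0.303, 124.119, 0.808, 14.218, -110.858], 'joint_velocities': [0.002, -0.03, 0.018, 0.042, 0.011, 0.004, -0.116], 'joint_efforts': [0.017, -35.771, 0.397, -4.767, 0.01, -0.343, -0.0], 'tool_pos': [0.435, 0.141, -0.022], 'orientation': [-179.986, -0.032, 0.666], 'ft_force': [-0.436, 0.244, 6.279], 'moment': [-0.099, 0.271, 0.02], 'opening': 0.0}
```

View pics/z_side.png

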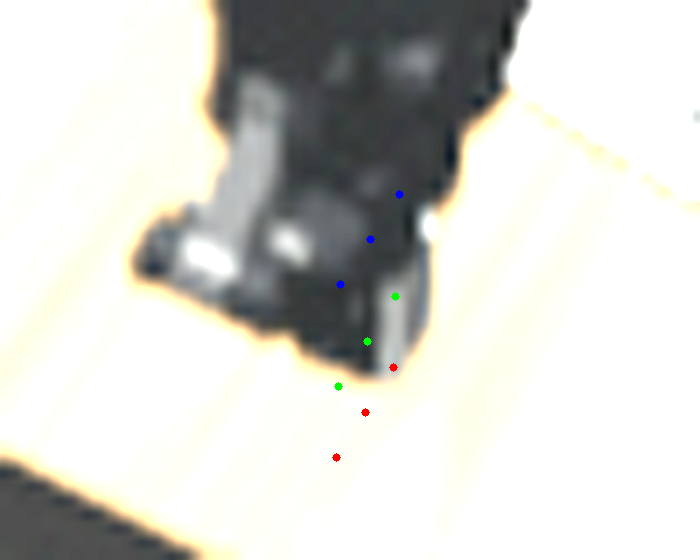

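View pics/z_top.png

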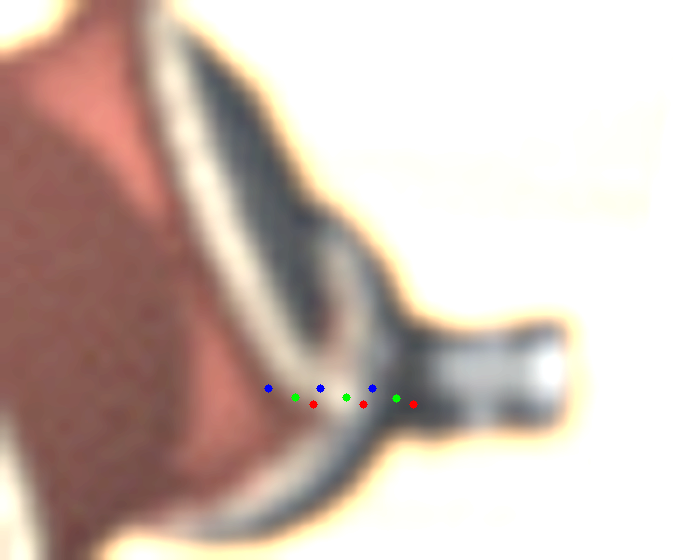

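Run:
```python
from h import *
t=np.array([.4354,.1414,-.0216])
c=w2p("side",[t])[0].astype(int);o=c-[25,28]
for px in((338,357),(385,378),(290,335)):
    uv=(np.array(px)-7)/14+o; print(px,p2w("side",[uv],0.0)[0]-t, p2w("side",[uv],0.002)[0])
c=w2p("top",[t])[0].astype(int);o=c-[25,28]
for px in((495,330),(495,425),(565,375)):
    uv=(np.array(px)-7)/14+o; print(px,[ (np.round(p2w("top",[uv],z)[0]-t,4)).tolist() for z in(0.0,.03,.06)])
```

```text
(338, 357) [0.00303959 0.00545643 0.0216    ] [0.43779149 0.14811326 0.002     ]
(385, 378) [-0.00641319  0.0052632   0.0216    ] [0.42836423 0.14792054 0.002     ]
(290, 335) [0.01282685 0.00555151 0.0216    ] [0.44755233 0.14820808 0.002     ]
(495, 330) [[0.0149, -0.0319, 0.0216], [0.0126, -0.0366, 0.0516], [0.0102, -0.0413, 0.0816]]
(495, 425) [[-0.0057, -0.0326, 0.0216], [-0.0075, -0.0372, 0.0516], [-0.0093, -0.0419, 0.0816]]
(565, 375) [[0.0051, -0.0475, 0.0216], [0.0031, -0.0517, 0.0516], [0.001, -0.056, 0.0816]]
```

Contact came at a telemetry z of -0.0214, so the shut fingertips lie about 21 mm above the reported TCP; I'll allow for that. Now back to the black shim, going lower.

Call:
{"op": "play_rows", "data": {"rows": [[[0,0,-0.03,0,0,0],[0,0,-0.04,0,0,0],[0,-0.04,0,0,0,0],[0,-0.045,0,0,0,0],[0,0,0,0,0,0],[0,0,0,0,0,0],[0,0,0,0,0,0]]], "gripper": 1}}

```text
time_s: 17.2
tool_pos: [0.434, 0.2248, 0.0474]
orientation: [179.9, 0.1, 0.6]
ft_force: [-0.9, -0.1, -0.8]
opening: 0.0853
```

```bash
python3 plan.py 0.4345 0.2265 -0.023 0.4
```

```text
t 17.2 pos [0.434  0.2248 0.0474] rpy [1.7991e+02 6.0000e-02 5.9000e-01] F [-0.9 -0.1 -0.8] open 0.0853
shift(tool, now) [ 0.0006 -0.0018  0.0704] turn [0.09 0.06 0.19]
shift(if turned first) [ 0.0005 -0.0017  0.0704]
```

Call:
{"op": "play_rows", "data": {"rows": [[[0,0,0.025,0,0,0],[0,0,0.025,0,0,0],[0,0,0.012,0,0,0],[0,0,0.008,0,0,0],[0,0,0,0,0,0],[0,0,0,0,0,0]]]}}

```text
time_s: 17.8
tool_pos: [0.4348, 0.2262, -0.0219]
orientation: [-180.0, -0.0, 0.6]
ft_force: [0.7, 1.2, -0.1]
opening: 0.0857
```

Call:
{"op": "play_rows", "data": {"rows": [[[0,0,0,0,0,0],[0,0,0,0,0,0],[0,0,0,0,0,0],[0,0,0,0,0,0],[0,0,0,0,0,0],[0,0,0,0,0,0]]], "gripper": 0}}

```text
time_s: 18.4
tool_pos: [0.4349, 0.2267, -0.0213]
orientation: [-179.9, -0.1, 0.7]
ft_force: [-1.1, -0.8, 5.3]
opening: 0.0542
```

```bash
python3 tipview.py g1
```

```text
18.4 [ 0.43487108  0.22668776 -0.02125172] 0.054207250019092525
```

View pics/g1.png

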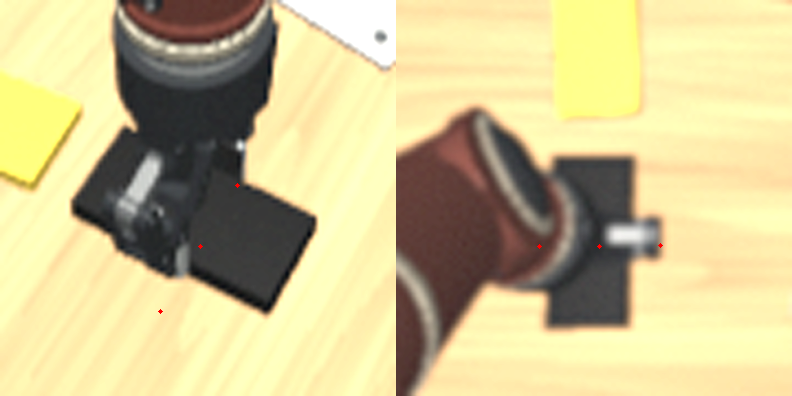

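Gripped (opening 54 mm). Lift and turn to the corner's heading.

Call:
{"op": "play_rows", "data": {"rows": [[[0,0,-0.015,0,0,0],[0,0,-0.02,0,0,0],[0,0,-0.015,0,0,-8],[0,0,-0.015,0,0,-8],[0,0,-0.01,0,0,-8],[0,0,0,0,0,-8],[0,0,0,0,0,-8],[0,0,0,0,0,-8],[0,0,0,0,0,-8],[0,0,0,0,0,-8],[0,0,0,0,0,-8],[0,0,0,0,0,-7.3]]]}}

```text
time_s: 19.7
tool_pos: [0.4343, 0.226, 0.0528]
orientation: [180.0, 0.0, 80.3]
ft_force: [0.2, -0.2, -0.9]
opening: 0.0543
```

Call:
{"op": "play_rows", "data": {"rows": [[[0,0,0,0,0,0],[0,0,0,0,0,0]]]}}

```text
time_s: 19.9
tool_pos: [0.4343, 0.2261, 0.0527]
orientation: [-180.0, 0.0, 79.8]
ft_force: [-0.2, -0.2, -1.6]
opening: 0.0541
```

```bash
python3 plan.py 0.437 -0.014 0.04 80; python3 tipview.py g2
```

```text
t 19.9 pos [0.4343 0.2261 0.0527] rpy [-1.80e+02  1.00e-02  7.98e+01] F [-0.2 -0.2 -1.6] open 0.0541
shift(tool, now) [-0.2358  0.0452  0.0128] turn [-0.    0.01 -0.2 ]
shift(if turned first) [-0.2359  0.0444  0.0127]
19.9 [0.43429153 0.22605072 0.05273375] 0.05413804757497307
```

View pics/g2.png

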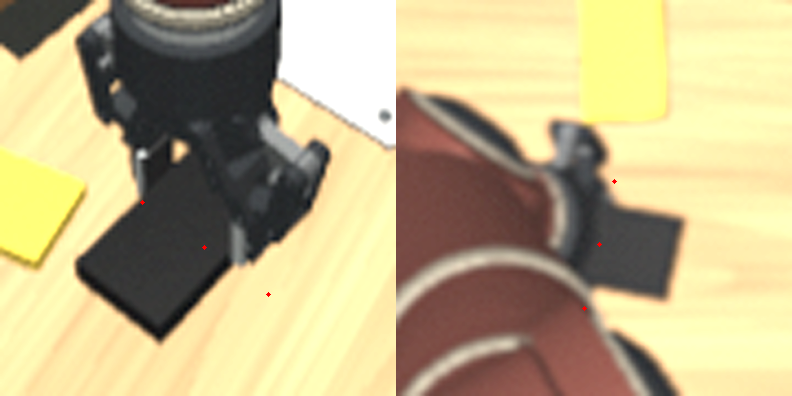

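Call:
{"op": "play_rows", "data": {"rows": [[[-0.0393,0.0075,0.002,0,0,-0.2],[-0.0393,0.0075,0.002,0,0,0],[-0.0393,0.0075,0.002,0,0,0],[-0.0393,0.0075,0.002,0,0,0],[-0.0393,0.0075,0.002,0,0,0],[-0.0393,0.0075,0.002,0,0,0],[0,0,0,0,0,0],[0,0,0,0,0,0],[0,0,0,0,0,0]]]}}

```text
time_s: 20.9
tool_pos: [0.4386, -0.0122, 0.0409]
orientation: [180.0, -0.1, 80.3]
ft_force: [0.6, 0.4, -1.0]
opening: 0.0542
```

```bash
python3 plan.py 0.437 -0.014 -0.014 80
python3 - <<'E'
from h import *
snap("top","t8",(180,180,290,290),5);snap("side","s8",(230,170,350,290),5)
E
```

```text
t 20.9 pos [ 0.4386 -0.0122  0.0409] rpy [ 1.7996e+02 -7.0000e-02  8.0250e+01] F [ 0.6  0.4 -1. ] open 0.0542
shift(tool, now) [-0.0021 -0.0014  0.0549] turn [ 0.04 -0.07  0.25]
shift(if turned first) [-0.002  -0.0013  0.0549]
```

View pics/t8.png

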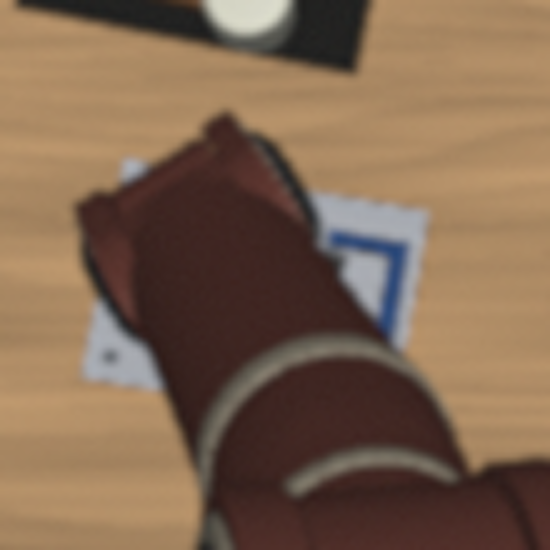

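View pics/s8.png

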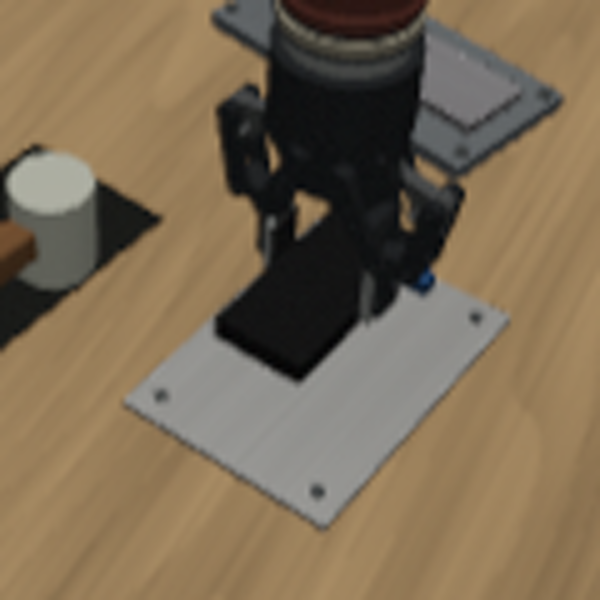

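Run:
```python
from h import *
c=np.array([.4435,-.035]);a=np.radians(-10);X=np.array([np.cos(a),np.sin(a)]);Y=np.array([-np.sin(a),np.cos(a)])
for px in((217,322),(299,367)):
    w=p2w("side",[(np.array(px)+.0)/5+[230,170]],.078)[0][:2]; print(w,'corner frame mm',((w-c)@X*1000).round(1),((w-c)@Y*1000).round(1))
```

```text
[0.47154767 0.05076129] corner frame mm 12.7 89.3
[0.421098   0.05801528] corner frame mm -38.2 87.7
```

Shim sits about 7 mm off-centre in the grip; I set it on the slab, then regrip further from the fence side.

Call:
{"op": "play_rows", "data": {"rows": [[[-0.0015,-0.001,0.02,0,0,0],[0,0,0.02,0,0,0],[0,0,0.012,0,0,0],[0,0,0.002,0,0,0],[0,0,0,0,0,0],[0,0,0,0,0,0]]]}}

```text
time_s: 21.6
tool_pos: [0.4376, -0.0143, -0.0128]
orientation: [179.9, -0.0, 80.2]
ft_force: [-0.7, -0.0, -0.6]
opening: 0.0539
```

Call:
{"op": "play_rows", "data": {"rows": [[[0,0,0.001,0,0,0],[0,0,0,0,0,0],[0,0,0,0,0,0]]]}}

```text
time_s: 21.9
tool_pos: [0.4373, -0.0151, -0.0141]
orientation: [180.0, -0.0, 80.2]
ft_force: [0.8, -0.3, -0.2]
opening: 0.0543
```

Call:
{"op": "play_rows", "data": {"rows": [[[0,0,0.001,0,0,0],[0,0,0,0,0,0],[0,0,0,0,0,0]]]}}

```text
time_s: 22.2
tool_pos: [0.4373, -0.0151, -0.0152]
orientation: [180.0, 0.0, 80.2]
ft_force: [0.9, -0.3, 2.8]
opening: 0.054
```

Call:
{"op": "play_rows", "data": {"rows": [[[0,0,0.001,0,0,0],[0,0,0,0,0,0],[0,0,0,0,0,0]]]}}

```text
time_s: 22.5
tool_pos: [0.4373, -0.0151, -0.0152]
orientation: [179.9, 0.0, 80.2]
ft_force: [-1.4, -0.3, 13.5]
opening: 0.0542
```

Call:
{"op": "play_rows", "data": {"rows": [[[0,0,-0.002,0,0,0],[0,0,0,0,0,0],[0,0,0,0,0,0],[0,0,0,0,0,0],[0.012,0,0,0,0,0],[0,0,0,0,0,0],[0,0,0,0,0,0]]], "gripper": 1}}

```text
time_s: 23.2
tool_pos: [0.4392, -0.0024, -0.0144]
orientation: [-180.0, -0.0, 80.3]
ft_force: [0.2, -0.1, 0.3]
opening: 0.0852
```

Call:
{"op": "play_rows", "data": {"rows": [[[0,0,0,0,0,0],[0,0,0,0,0,0],[0,0,0,0,0,0],[0,0,0,0,0,0],[0,0,0,0,0,0],[0,0,0,0,0,0]]], "gripper": 0}}

```text
time_s: 23.8
tool_pos: [0.4391, -0.0034, -0.014]
orientation: [180.0, 0.0, 80.1]
ft_force: [-1.4, -0.9, 5.4]
opening: 0.0545
```

Run:
```python
from h import *
snap("side","s9",(230,170,350,290),5)
```

View pics/s9.png

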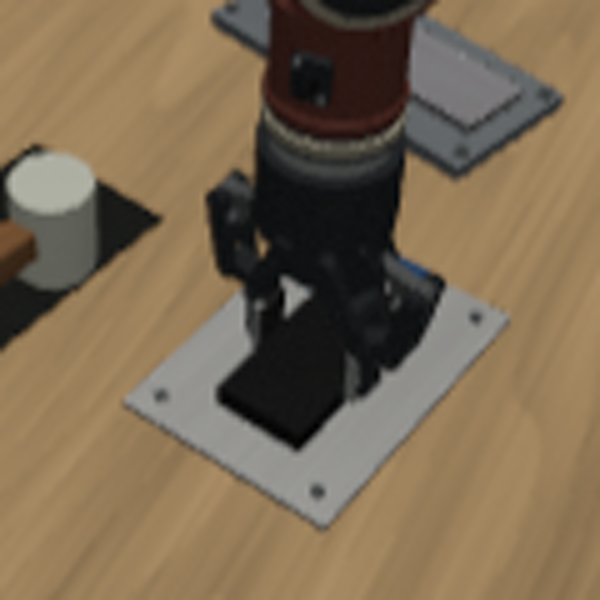

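Run:
```python
from h import *
c=np.array([.4435,-.035]);a=np.radians(-10);X=np.array([np.cos(a),np.sin(a)]);Y=np.array([-np.sin(a),np.cos(a)])
for px in((218,390),(297,439)):
    w=p2w("side",[(np.array(px)+.0)/5+[230,170]],.022)[0][:2]; print(w,'corner frame mm',((w-c)@X*1000).round(1),((w-c)@Y*1000).round(1))
```

```text
[0.47103147 0.04747884] corner frame mm 12.8 86.0
[0.41923809 0.05712619] corner frame mm -39.9 86.5
```

Call:
{"op": "play_rows", "data": {"rows": [[[0,0,-0.0005,0,0,0],[-0.008,0,0,0,0,0],[-0.008,0,0,0,0,0],[-0.005,0,0,0,0,0],[0,0,0,0,0,0],[0,0,0,0,0,0]]]}}

```text
time_s: 24.45
tool_pos: [0.4354, -0.0238, -0.0139]
orientation: [-180.0, -0.0, 80.2]
ft_force: [1.1, 1.7, -0.2]
opening: 0.0541
```

Call:
{"op": "play_rows", "data": {"rows": [[[-0.002,0,0,0,0,0],[-0.001,0,0,0,0,0],[0,0,0,0,0,0]]]}}

```text
time_s: 24.75
tool_pos: [0.4354, -0.0238, -0.0138]
orientation: [179.9, -0.3, 80.3]
ft_force: [-0.1, 7.2, 0.6]
opening: 0.0542
```

Call:
{"op": "play_rows", "data": {"rows": [[[-0.001,0,0,0,0,0],[0,0,0,0,0,0],[0,0,0,0,0,0]]]}}

```text
time_s: 25.05
tool_pos: [0.4354, -0.0237, -0.0138]
orientation: [179.9, -0.4, 80.3]
ft_force: [-1.4, 8.1, 0.7]
opening: 0.0543
```

Call:
{"op": "play_rows", "data": {"rows": [[[-0.001,0,0,0,0,0],[0,0,0,0,0,0],[0,0,0,0,0,0]]]}}

```text
time_s: 25.35
tool_pos: [0.4354, -0.0237, -0.0137]
orientation: [179.9, -0.4, 80.4]
ft_force: [-0.5, 10.2, 0.0]
opening: 0.0542
```

Call:
{"op": "play_rows", "data": {"rows": [[[-0.001,0,0,0,0,0],[0,0,0,0,0,0],[0,0,0,0,0,0]]]}}

```text
time_s: 25.65
tool_pos: [0.4354, -0.0237, -0.0137]
orientation: [179.9, -0.5, 80.4]
ft_force: [-1.0, 12.1, 0.7]
opening: 0.0539
```

Call:
{"op": "play_rows", "data": {"rows": [[[0.004,0,0,0,0,0],[0,0.005,0,0,0,0],[0,0.004,0,0,0,0],[0,0,0,0,0,0],[0,0,0,0,0,0]]]}}

```text
time_s: 26.15
tool_pos: [0.4415, -0.0249, -0.0139]
orientation: [-179.8, -0.1, 80.3]
ft_force: [-4.3, 8.5, 5.1]
opening: 0.0545
```

Call:
{"op": "play_rows", "data": {"rows": [[[0,0.001,0,0,0,0],[0,0.001,0,0,0,0],[0,0,0,0,0,0]]]}}

```text
time_s: 26.45
tool_pos: [0.4423, -0.0251, -0.0138]
orientation: [-179.7, -0.1, 80.3]
ft_force: [-6.4, 8.8, 6.9]
opening: 0.0544
```

Call:
{"op": "play_rows", "data": {"rows": [[[0,0.001,0,0,0,0],[0,0.001,0,0,0,0],[0,0,0,0,0,0]]]}}

```text
time_s: 26.75
tool_pos: [0.4445, -0.0254, -0.0139]
orientation: [-179.7, -0.1, 80.3]
ft_force: [-6.0, 9.1, 6.9]
opening: 0.0544
```

Call:
{"op": "play_rows", "data": {"rows": [[[0,0.001,0,0,0,0],[0,0.001,0,0,0,0],[0,0,0,0,0,0]]]}}

```text
time_s: 27.05
tool_pos: [0.4452, -0.0256, -0.0138]
orientation: [-179.5, -0.1, 80.3]
ft_force: [-8.3, 8.7, 9.1]
opening: 0.0545
```

Call:
{"op": "play_rows", "data": {"rows": [[[0,0.001,0,0,0,0],[0,0.001,0,0,0,0],[0,0,0,0,0,0]]]}}

```text
time_s: 27.35
tool_pos: [0.4451, -0.0256, -0.0138]
orientation: [-179.4, -0.0, 80.3]
ft_force: [-11.1, 10.5, 13.1]
opening: 0.0545
```

Call:
{"op": "play_rows", "data": {"rows": [[[0,0.001,0,0,0,0],[0,0.001,0,0,0,0],[0,0,0,0,0,0]]]}}

```text
time_s: 27.65
tool_pos: [0.4451, -0.0256, -0.0137]
orientation: [-179.2, 0.0, 80.3]
ft_force: [-13.7, 11.9, 17.0]
opening: 0.0543
```

Call:
{"op": "play_rows", "data": {"rows": [[[0,0.001,0,0,0,0],[0,0.001,0,0,0,0],[0,0,0,0,0,0]]]}}

```text
time_s: 27.95
tool_pos: [0.4451, -0.0256, -0.0137]
orientation: [-179.0, 0.1, 80.3]
ft_force: [-16.6, 12.1, 19.8]
opening: 0.0543
```

Both fences are touched (telemetry lands exactly at the fitted corner). Ease off and release.

Call:
{"op": "play_rows", "data": {"rows": [[[0,-0.004,0,0,0,0],[0,-0.0025,0,0,0,0],[0,0,0,0,0,0],[0,0,0,0,0,0]]]}}

```text
time_s: 28.35
tool_pos: [0.4452, -0.0256, -0.0139]
orientation: [-179.6, -0.1, 80.3]
ft_force: [-7.3, 8.8, 7.3]
opening: 0.0544
```

Call:
{"op": "play_rows", "data": {"rows": [[[0,0,0,0,0,0],[0,0,0,0,0,0],[0,0,0,0,0,0],[0,0,0,0,0,0],[0,0,0,0,0,0],[0,0,0,0,0,0],[0,0,0,0,0,0],[0,0,0,0,0,0]]], "gripper": 1}}

```text
time_s: 29.15
tool_pos: [0.4495, -0.0284, -0.0139]
orientation: [180.0, -0.0, 80.2]
ft_force: [-0.3, -0.4, 0.1]
opening: 0.0854
```

```bash
python3 - <<'E'
from h import *
snap("side","s10",(260,190,340,270),8)
E
python3 plan.py 0.4435 -0.035 0.06 80
```

```text
t 29.2 pos [ 0.4495 -0.0283 -0.0139] rpy [180.    -0.    80.17] F [-0.7  0.1 -0.7] open 0.0853
shift(tool, now) [-0.0076 -0.0047 -0.0739] turn [ 0.   -0.    0.17]
shift(if turned first) [-0.0076 -0.0047 -0.0739]
```

View pics/s10.png

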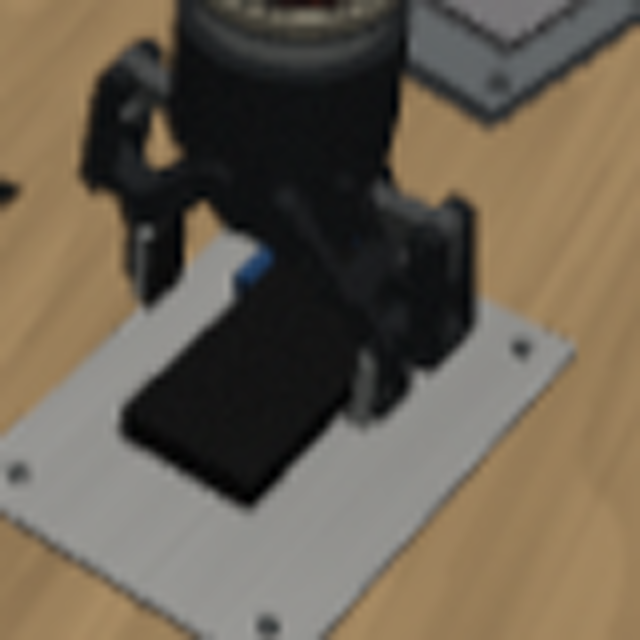

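Run:
```python
from h import *
c=np.array([.4435,-.035]);a=np.radians(-10);R2=np.array([[np.cos(a),-np.sin(a)],[np.sin(a),np.cos(a)]])
o=cv2.imread('pics/s10.png');o=cv2.convertScaleAbs(o,alpha=2,beta=10)
def pr(x,y,z): 
    w=R2@[x/1000,y/1000]+c; u=(w2p("side",[[*w,z]])[0]-[260,190])*8+4; return tuple(int(v) for v in u)
for z,col in((.022,(0,0,255)),(.006,(0,255,0))):
    q=[pr(*p,z) for p in((-28,-60),(28,-60),(28,60),(-28,60))]
    cv2.polylines(o,[np.array(q)],True,col,1)
for q in((-75,110),(60,110)): cv2.circle(o,pr(*q,.006),4,(255,0,255),-1)
cv2.polylines(o,[np.array([pr(*p,.018) for p in((28,-60),(28,-22),(38,-22))])],False,(255,255,0),1)
cv2.imwrite('pics/s10m.png',o)
```

```text
(no output)
```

View pics/s10m.png

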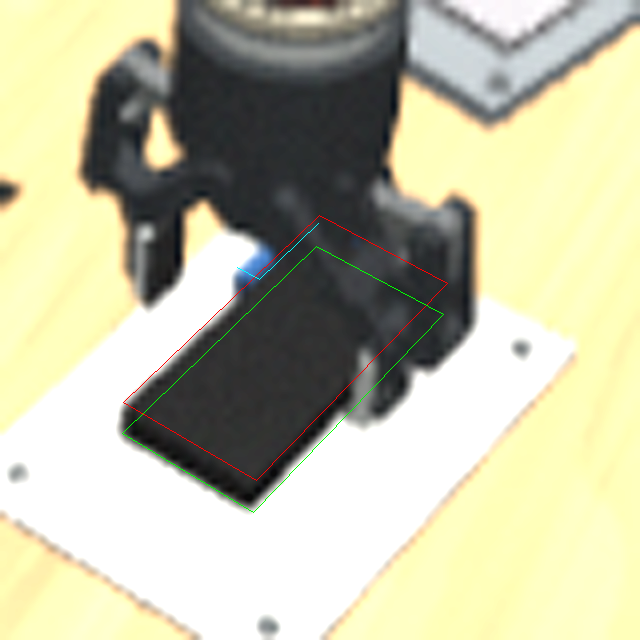

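Black lies square against both fences (outline matches the overlay). Regrip and lift.

Call:
{"op": "play_rows", "data": {"rows": [[[0,-0.0045,0,0,0,0],[0,0,0,0,0,0],[0,0,0,0,0,0]]], "gripper": 1}}

```text
time_s: 29.5
tool_pos: [0.4448, -0.0275, -0.0139]
orientation: [-180.0, 0.0, 80.2]
ft_force: [0.4, 0.3, -0.5]
opening: 0.0853
```

Call:
{"op": "play_rows", "data": {"rows": [[[0,0,0,0,0,0],[0,0,0,0,0,0],[0,0,0,0,0,0],[0,0,0,0,0,0],[0,0,0,0,0,0],[0,0,0,0,0,0]]], "gripper": 0}}

```text
time_s: 30.1
tool_pos: [0.445, -0.0276, -0.0134]
orientation: [180.0, 0.0, 80.2]
ft_force: [-1.2, 0.1, 4.4]
opening: 0.0543
```

Call:
{"op": "play_rows", "data": {"rows": [[[0,0,-0.01,0,0,0],[0,0,-0.02,0,0,0],[0,0,-0.03,0,0,0],[0,0,-0.03,0,0,0],[0,0,0,0,0,0],[0,0,0,0,0,0],[0,0,0,0,0,0]]]}}

```text
time_s: 30.8
tool_pos: [0.4441, -0.0279, 0.0754]
orientation: [-179.9, 0.0, 80.2]
ft_force: [-0.1, -0.2, -1.6]
opening: 0.054
```

```bash
cat > anv.py <<'E'
# target tel pose so that shim centre lies at anvil: offset u along shim length (gripper minus shim centre, mm, along tool x)
import sys,numpy as np
u=float(sys.argv[1])/1000; a=np.radians(-18.8)
print(.482+u*np.cos(a), -.273+u*np.sin(a))
E
python3 anv.py 7.5; python3 plan.py 0.489 -0.2754 0.06 -18.8
```

```text
0.4890998694508677 -0.27541699271422887
t 30.8 pos [ 0.4441 -0.0279  0.0754] rpy [-1.7988e+02  3.0000e-02  8.0150e+01] F [-0.1 -0.2 -1.6] open 0.054
shift(tool, now) [-0.2362  0.0866  0.0154] turn [-6.000e-02  1.200e-01  9.895e+01]
shift(if turned first) [0.1223 0.2199 0.0154]
```

Call:
{"op": "play_rows", "data": {"rows": [[[-0.0394,0.0144,0,0,0,0],[-0.0394,0.0144,0,0,0,0],[-0.0394,0.0144,0,0,0,0],[-0.0394,0.0144,0,0,0,0],[-0.0394,0.0144,0,0,0,0],[-0.0394,0.0144,0,0,0,0],[0,0,0,0,0,8.25],[0,0,0,0,0,8.25],[0,0,0,0,0,8.25],[0,0,0,0,0,8.25],[0,0,0,0,0,8.25],[0,0,0,0,0,8.25]]]}}

```text
time_s: 32.0
tool_pos: [0.4886, -0.2746, 0.0743]
orientation: [-179.8, 0.1, 30.4]
ft_force: [0.6, 0.6, -1.9]
opening: 0.0543
```

Call:
{"op": "play_rows", "data": {"rows": [[[0,0,0,0,0,8.25],[0,0,0,0,0,8.25],[0,0,0,0,0,8.25],[0,0,0,0,0,8.25],[0,0,0,0,0,8.25],[0,0,0,0,0,8.2],[0,0,0,0,0,0],[0,0,0,0,0,0],[0,0,0,0,0,0]]]}}

```text
time_s: 32.9
tool_pos: [0.4894, -0.275, 0.0754]
orientation: [-180.0, 0.1, -18.7]
ft_force: [1.1, -0.2, -1.3]
opening: 0.0545
```

```bash
python3 plan.py 0.489 -0.2754 0.025 -18.8
python3 - <<'E'
from h import *
snap("top","t11",(270,150,370,270),5);snap("side","s11",(250,110,370,230),5)
E
```

```text
t 32.9 pos [ 0.4894 -0.275   0.0754] rpy [-1.7999e+02  8.0000e-02 -1.8660e+01] F [ 1.1 -0.2 -1.3] open 0.0545
shift(tool, now) [-0.0002  0.0005  0.0504] turn [-0.01  0.08  0.14]
shift(if turned first) [-0.0002  0.0005  0.0504]
```

View pics/t11.png

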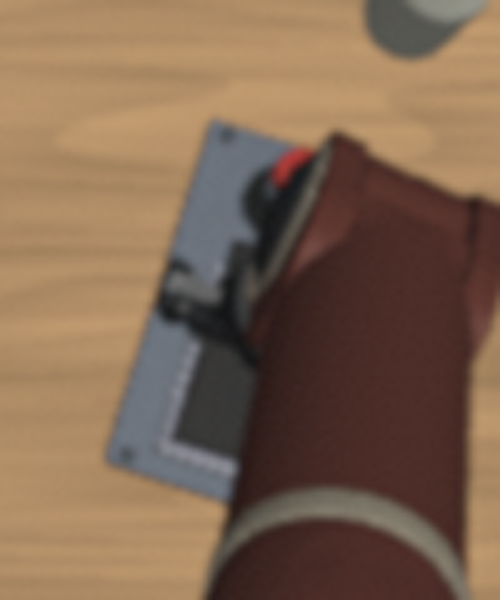

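View pics/s11.png

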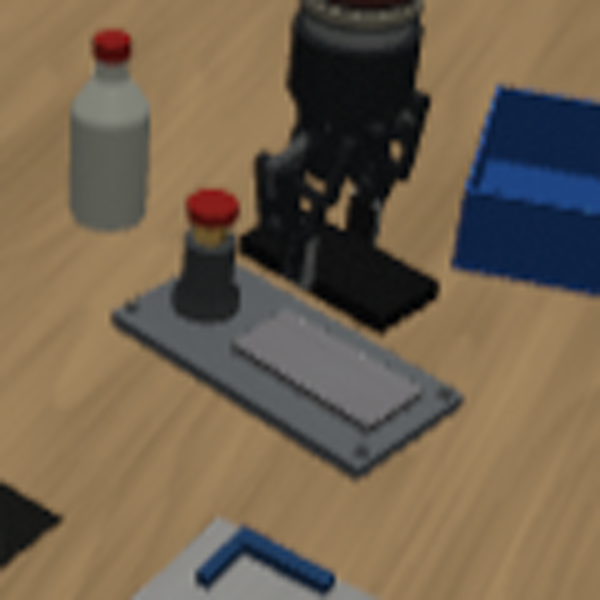

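Call:
{"op": "play_rows", "data": {"rows": [[[0,0.0005,0.02,0,0,0],[0,0,0.02,0,0,0],[0,0,0.015,0,0,0],[0,0,0.01,0,0,0],[0,0,0,0,0,0],[0,0,0,0,0,0],[0,0,0,0,0,0]]]}}

```text
time_s: 33.7
tool_pos: [0.4903, -0.2761, 0.012]
orientation: [180.0, -0.1, -18.8]
ft_force: [-0.2, 0.4, -1.4]
opening: 0.0542
```

```bash
cat > ov.py <<'E'
# ov.py tag zbottom thickness : overlay of shim at anvil pose
import sys
from h import *
tag,zb,th=sys.argv[1],float(sys.argv[2]),float(sys.argv[3])
c=np.array([.482,-.273]);a=np.radians(-18.8);R2=np.array([[np.cos(a),-np.sin(a)],[np.sin(a),np.cos(a)]])
outs=[]
for n,off,s in(("side",(285,150),7),("top",(280,180),7)):
    im=cams.get_image(n)[off[1]:off[1]+80,off[0]:off[0]+57,::-1]
    o=cv2.resize(im,None,fx=s,fy=s,interpolation=cv2.INTER_CUBIC);o=cv2.convertScaleAbs(o,alpha=2,beta=10)
    for z,col in((zb+th,(0,0,255)),(zb,(0,255,0)),(.024,(255,0,0))):
        q=[]
        for p in((-.06,-.028),(.06,-.028),(.06,.028),(-.06,.028)):
            q.append(((w2p(n,[[*(R2@p+c),z]])[0]-off)*s+s/2).astype(int))
        cv2.polylines(o,[np.array(q)],True,col,1)
    outs.append(o)
cv2.imwrite(f'pics/{tag}.png',np.hstack(outs))
E
python3 plan.py 0.489 -0.2754 0.005 -18.8; python3 ov.py ov1 0.030 0.016
```

```text
t 33.7 pos [ 0.4903 -0.2761  0.012 ] rpy [ 1.7999e+02 -1.0000e-01 -1.8770e+01] F [-0.2  0.4 -1.4] open 0.0542
shift(tool, now) [-0.0015 -0.0002  0.007 ] turn [ 0.01 -0.1   0.03]
shift(if turned first) [-0.0015 -0.0002  0.007 ]
```

View pics/ov1.png

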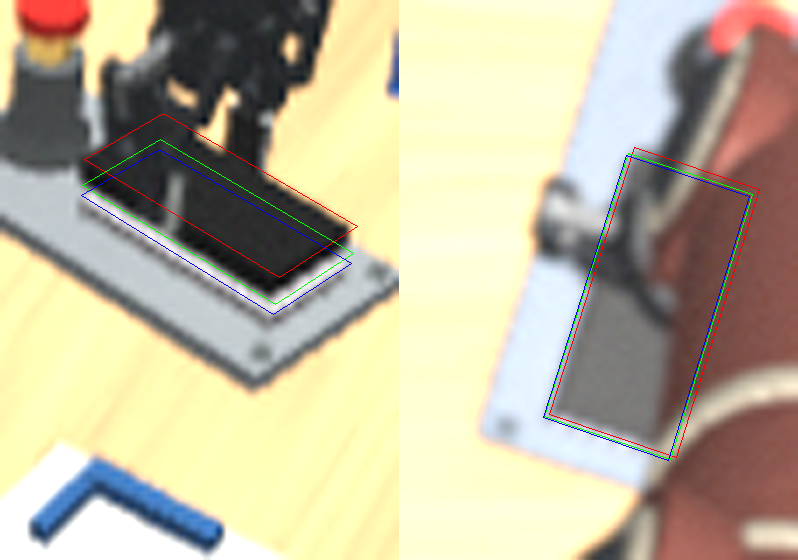

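Call:
{"op": "play_rows", "data": {"rows": [[[-0.003,-0.0012,0.003,0,0,0],[0,0,0.003,0,0,0],[0,0,0,0,0,0],[0,0,0,0,0,0]]]}}

```text
time_s: 34.2
tool_pos: [0.4871, -0.2736, 0.005]
orientation: [-180.0, 0.0, -18.8]
ft_force: [-0.3, 1.1, -1.5]
opening: 0.0544
```

Call:
{"op": "play_rows", "data": {"rows": [[[0,0,0.001,0,0,0],[0,0,0,0,0,0],[0,0,0,0,0,0]]]}}

```text
time_s: 34.5
tool_pos: [0.4873, -0.2737, 0.0046]
orientation: [180.0, -0.0, -18.8]
ft_force: [-0.7, 1.2, 4.5]
opening: 0.0544
```

Call:
{"op": "play_rows", "data": {"rows": [[[0,0,0.001,0,0,0],[0,0,0,0,0,0],[0,0,0,0,0,0]]]}}

```text
time_s: 34.8
tool_pos: [0.4873, -0.2737, 0.0046]
orientation: [180.0, -0.0, -18.8]
ft_force: [-2.8, 1.2, 11.7]
opening: 0.054
```

Seated at the predicted height. Release and rise.

Call:
{"op": "play_rows", "data": {"rows": [[[0,0,-0.001,0,0,0],[0,0,0,0,0,0],[0,0,0,0,0,0],[0,0,0,0,0,0],[0,0,0,0,0,0],[0,0,-0.02,0,0,0],[0,0,-0.04,0,0,0],[0,0,-0.04,0,0,0],[0,0,-0.03,0,0,0],[0,0,0,0,0,0]]], "gripper": 1}}

```text
time_s: 35.8
tool_pos: [0.4902, -0.2752, 0.1387]
orientation: [179.9, -0.6, -18.8]
ft_force: [-0.1, -0.4, 0.3]
opening: 0.0854
```

```bash
python3 ov.py ov2 0.024 0.016;python3 plan.py 0.53 0.0 0.135 -18.8; python3 plan.py 0.585 0.230 0.05 4.5
```

```text
t 35.9 pos [ 0.4872 -0.2737  0.1345] rpy [ 1.7999e+02 -6.0000e-02 -1.8780e+01] F [-0.6 -0.1 -0.3] open 0.0853
shift(tool, now) [-0.0476 -0.2729 -0.0006] turn [ 0.01 -0.06  0.02]
shift(if turned first) [-0.0477 -0.2728 -0.0005]
t 35.9 pos [ 0.4872 -0.2737  0.1345] rpy [ 1.7999e+02 -6.0000e-02 -1.8780e+01] F [-0.6 -0.1 -0.3] open 0.0853
shift(tool, now) [-0.0697 -0.5083  0.0844] turn [ 2.000e-02 -5.000e-02 -2.328e+01]
shift(if turned first) [ 0.137  -0.4944  0.0845]
```

View pics/ov2.png

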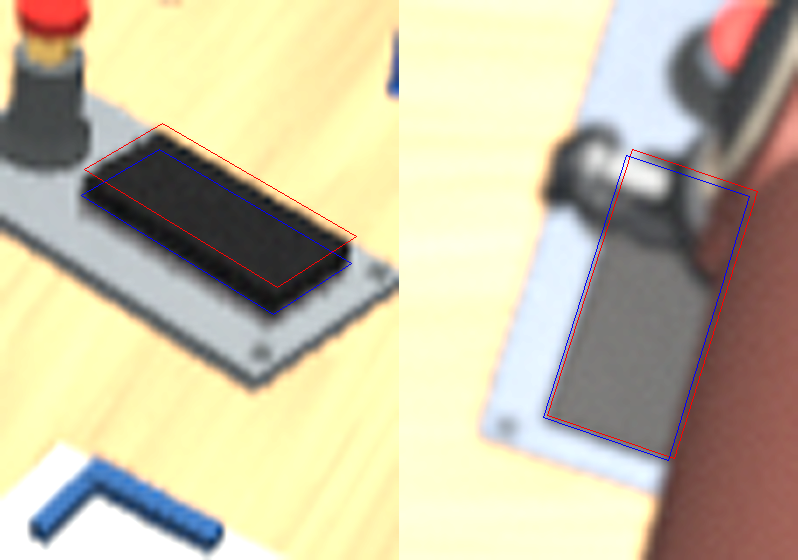

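Black sits flush on the anvil. Now to the yellow shim.

Call:
{"op": "play_rows", "data": {"rows": [[[-0.0058,-0.0424,0,0,0,0],[-0.0058,-0.0424,0,0,0,0],[-0.0058,-0.0424,0,0,0,0],[-0.0058,-0.0424,0,0,0,0],[-0.0058,-0.0424,0,0,0,0],[-0.0058,-0.0424,0,0,0,0],[-0.0058,-0.0424,0,0,0,0],[-0.0058,-0.0424,0,0,0,0],[-0.0058,-0.0424,0,0,0,0],[-0.0058,-0.0424,0,0,0,0],[-0.0058,-0.0424,0,0,0,0],[-0.0058,-0.0424,0,0,0,0]]]}}

```text
time_s: 37.1
tool_pos: [0.5839, 0.2317, 0.1318]
orientation: [179.8, 0.2, -18.8]
ft_force: [-0.0, -0.6, -0.2]
opening: 0.0855
```

Call:
{"op": "play_rows", "data": {"rows": [[[0,0,0,0,0,-8],[0,0,0,0,0,-8],[0,0,0,0,0,-7.3],[0,0,0.03,0,0,0],[0,0,0.03,0,0,0],[0,0,0,0,0,0],[0,0,0,0,0,0],[0,0,0,0,0,0]]]}}

```text
time_s: 37.9
tool_pos: [0.5859, 0.2309, 0.075]
orientation: [-180.0, -0.1, 4.5]
ft_force: [-0.7, 0.6, 0.0]
opening: 0.0851
```

```bash
python3 plan.py 0.582 0.230 -0.022 4.5; python3 tipview.py y1;  python3 - <<'E'
from fit import *
S=cams.get_image("side");T=cams.get_image("top")
print(fit([rectmodel(-.06,.06,-.028,.028,.012)],(.585,.23,4.5),{"side":S}))
snap("top","t12",(120,120,300,280),4)
E
```

```text
t 37.9 pos [0.5859 0.2309 0.075 ] rpy [-1.7996e+02 -9.0000e-02  4.5200e+00] F [-0.7  0.6  0. ] open 0.0851
shift(tool, now) [-0.0041  0.0007  0.097 ] turn [-0.04 -0.09  0.02]
shift(if turned first) [-0.004   0.0006  0.097 ]
37.9 [0.58589475 0.23092409 0.07504175] 0.08514529367930582
(array([0.586 , 0.2313, 4.4945]), np.float64(-236.6))
```

View pics/y1.png

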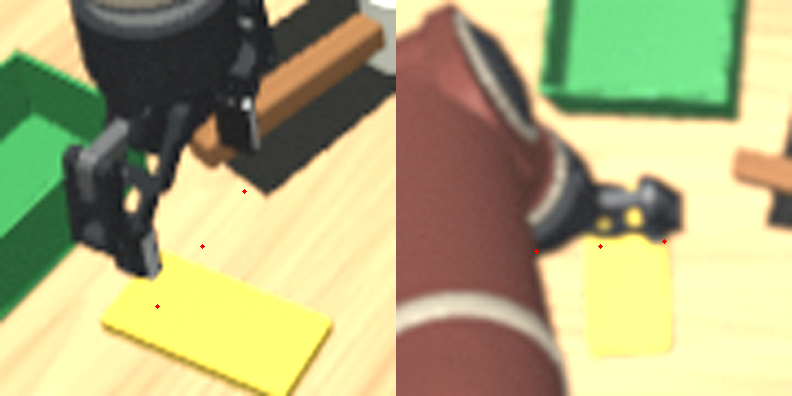

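View pics/t12.png

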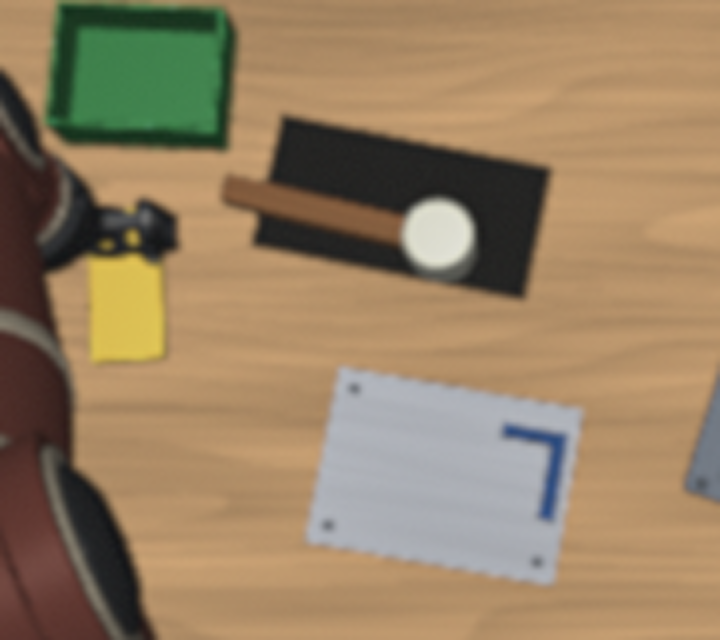

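The mallet has since been shoved on its mat (head now at about (438,235) in this crop); I'll find it again later. Descend on yellow, gripping 8 mm towards +x of its centre.

Call:
{"op": "play_rows", "data": {"rows": [[[0.0085,0,0.025,0,0,0],[0,0,0.03,0,0,0],[0,0,0.025,0,0,0],[0,0,0.012,0,0,0],[0,0,0.006,0,0,0],[0,0,0,0,0,0],[0,0,0,0,0,0]]]}}

```text
time_s: 38.85
tool_pos: [0.5946, 0.2317, -0.0226]
orientation: [-179.9, -0.1, 4.5]
ft_force: [0.2, -0.9, -0.2]
opening: 0.0852
```

Call:
{"op": "play_rows", "data": {"rows": [[[0,0,0,0,0,0],[0,0,0,0,0,0],[0,0,0,0,0,0],[0,0,0,0,0,0],[0,0,0,0,0,0],[0,0,0,0,0,0]]], "gripper": 0}}

```text
time_s: 39.45
tool_pos: [0.5946, 0.2317, -0.0224]
orientation: [-180.0, -0.1, 4.5]
ft_force: [-0.4, -0.3, 6.5]
opening: 0.0539
```

```bash
python3 tipview.py y2
```

```text
39.45 [ 0.59461995  0.23165413 -0.02240506] 0.05391727074956328
```

View pics/y2.png

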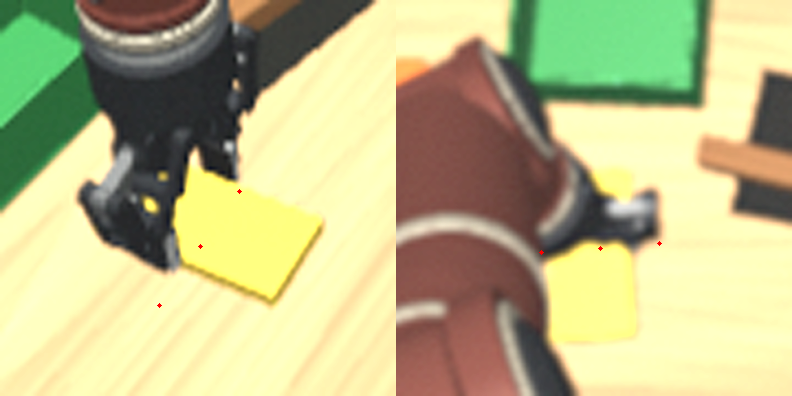

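Call:
{"op": "play_rows", "data": {"rows": [[[0,0,-0.015,0,0,0],[0,0,-0.025,0,0,0],[0,0,-0.03,0,0,0],[0,0,-0.02,0,0,-8.4],[0,0,0,0,0,-8.4],[0,0,0,0,0,-8.4],[0,0,0,0,0,-8.4],[0,0,0,0,0,-8.4],[0,0,0,0,0,-8.4],[0,0,0,0,0,-8.4],[0,0,0,0,0,-8.4],[0,0,0,0,0,-8.4]]]}}

```text
time_s: 40.75
tool_pos: [0.5934, 0.2306, 0.0666]
orientation: [180.0, 0.1, 80.4]
ft_force: [0.1, -0.5, -1.1]
opening: 0.0542
```

Call:
{"op": "play_rows", "data": {"rows": [[[0,0,0,0,0,0],[0,0,0,0,0,0],[0,0,0,0,0,0]]]}}

```text
time_s: 41.05
tool_pos: [0.5935, 0.231, 0.0663]
orientation: [180.0, 0.0, 80.0]
ft_force: [0.7, 0.1, -0.9]
opening: 0.054
```

```bash
python3 plan.py 0.4388 0.004 0.03 80.1
```

```text
t 41.05 pos [0.5935 0.231  0.0663] rpy [1.7999e+02 2.0000e-02 8.0000e+01] F [ 0.7  0.1 -0.9] open 0.054
shift(tool, now) [-0.2505 -0.1129  0.0364] turn [ 0.01  0.02 -0.1 ]
shift(if turned first) [-0.2503 -0.1134  0.0363]
```

Call:
{"op": "play_rows", "data": {"rows": [[[-0.0313,-0.0141,0,0,0,-0.1],[-0.0313,-0.0141,0,0,0,0],[-0.0313,-0.0141,0,0,0,0],[-0.0313,-0.0141,0,0,0,0],[-0.0313,-0.0141,0,0,0,0],[-0.0313,-0.0141,0,0,0,0],[-0.0313,-0.0141,0.016,0,0,0],[-0.0313,-0.0141,0.02,0,0,0],[0,0,0,0,0,0],[0,0,0,0,0,0],[0,0,0,0,0,0]]]}}

```text
time_s: 42.15
tool_pos: [0.4415, 0.0049, 0.0308]
orientation: [179.8, -0.1, 80.2]
ft_force: [1.0, 0.4, -1.2]
opening: 0.0542
```

```bash
python3 plan.py 0.4388 0.004 -0.0164 80.1;python3 - <<'E'
from h import *
snap("side","s13",(230,170,350,290),5)
E
```

```text
t 42.15 pos [0.4415 0.0049 0.0308] rpy [ 1.7984e+02 -1.0000e-01  8.0250e+01] F [ 1.   0.4 -1.2] open 0.0542
shift(tool, now) [-0.0014 -0.0026  0.0472] turn [ 0.16 -0.1   0.15]
shift(if turned first) [-0.0013 -0.0025  0.0472]
```

View pics/s13.png

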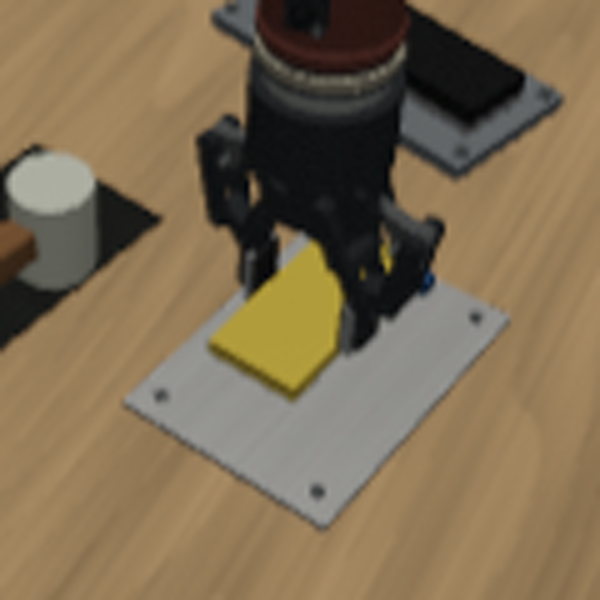

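Call:
{"op": "play_rows", "data": {"rows": [[[0,-0.002,0.02,0,0,0],[0,0,0.018,0,0,0],[0,0,0.006,0,0,0],[0,0,0,0,0,0],[0,0,0,0,0,0]]]}}

```text
time_s: 42.7
tool_pos: [0.4386, 0.0046, -0.0134]
orientation: [179.9, -0.0, 80.3]
ft_force: [0.1, -0.0, -1.6]
opening: 0.0544
```

Call:
{"op": "play_rows", "data": {"rows": [[[0,0,0.001,0,0,0],[0,0,0,0,0,0],[0,0,0,0,0,0]]]}}

```text
time_s: 43.0
tool_pos: [0.4381, 0.0039, -0.0145]
orientation: [180.0, -0.0, 80.2]
ft_force: [0.1, -0.9, -1.1]
opening: 0.054
```

Call:
{"op": "play_rows", "data": {"rows": [[[0,0,0.001,0,0,0],[0,0,0,0,0,0],[0,0,0,0,0,0]]]}}

```text
time_s: 43.3
tool_pos: [0.4378, 0.0039, -0.0159]
orientation: [-180.0, -0.0, 80.2]
ft_force: [0.9, 0.7, -1.1]
opening: 0.0542
```

Call:
{"op": "play_rows", "data": {"rows": [[[-0.008,0,0,0,0,0],[-0.008,0,0,0,0,0],[-0.007,0,0,0,0,0],[0,0,0,0,0,0],[0,0,0,0,0,0]]]}}

```text
time_s: 43.8
tool_pos: [0.4339, -0.019, -0.0159]
orientation: [180.0, -0.0, 80.2]
ft_force: [-0.1, 0.1, -2.3]
opening: 0.054
```

Call:
{"op": "play_rows", "data": {"rows": [[[-0.0015,0,0,0,0,0],[0,0,0,0,0,0],[0,0,0,0,0,0]]]}}

```text
time_s: 44.1
tool_pos: [0.4337, -0.0199, -0.0159]
orientation: [180.0, -0.0, 80.2]
ft_force: [-0.0, 0.7, -0.5]
opening: 0.0542
```

Call:
{"op": "play_rows", "data": {"rows": [[[-0.0015,0,0,0,0,0],[0,0,0,0,0,0],[0,0,0,0,0,0]]]}}

```text
time_s: 44.4
tool_pos: [0.4334, -0.0217, -0.0159]
orientation: [180.0, -0.0, 80.2]
ft_force: [0.0, 0.9, -1.2]
opening: 0.0541
```

Call:
{"op": "play_rows", "data": {"rows": [[[-0.0015,0,0,0,0,0],[0,0,0,0,0,0],[0,0,0,0,0,0]]]}}

```text
time_s: 44.7
tool_pos: [0.4333, -0.0228, -0.0158]
orientation: [180.0, -0.0, 80.2]
ft_force: [0.1, 0.5, -1.5]
opening: 0.054
```

Call:
{"op": "play_rows", "data": {"rows": [[[-0.0015,0,0,0,0,0],[0,0,0,0,0,0],[0,0,0,0,0,0]]]}}

```text
time_s: 45.0
tool_pos: [0.4333, -0.0228, -0.0158]
orientation: [180.0, -0.2, 80.3]
ft_force: [0.0, 5.4, -0.7]
opening: 0.0539
```

Call:
{"op": "play_rows", "data": {"rows": [[[-0.0015,0,0,0,0,0],[0,0,0,0,0,0],[0,0,0,0,0,0]]]}}

```text
time_s: 45.3
tool_pos: [0.4333, -0.0228, -0.0157]
orientation: [179.9, -0.3, 80.4]
ft_force: [-0.3, 8.4, -0.2]
opening: 0.054
```

Call:
{"op": "play_rows", "data": {"rows": [[[-0.0015,0,0,0,0,0],[0,0,0,0,0,0],[0,0,0,0,0,0]]]}}

```text
time_s: 45.6
tool_pos: [0.4333, -0.0228, -0.0156]
orientation: [179.9, -0.4, 80.4]
ft_force: [-0.5, 11.1, -0.2]
opening: 0.0541
```

Run:
```python
from h import *
snap("side","s14",(230,170,350,290),5)
```

```text
(no output)
```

View pics/s14.png

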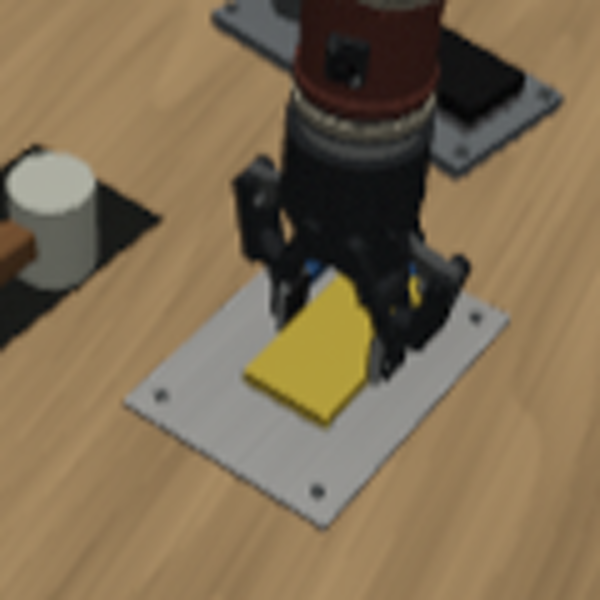

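End fence touched. Now slide to the side fence.

Call:
{"op": "play_rows", "data": {"rows": [[[0.0035,0,0,0,0,0],[0,0.005,0,0,0,0],[0,0.004,0,0,0,0],[0,0,0,0,0,0],[0,0,0,0,0,0]]]}}

```text
time_s: 46.15
tool_pos: [0.4421, -0.0244, -0.0159]
orientation: [180.0, -0.1, 80.3]
ft_force: [-0.7, 5.5, -1.1]
opening: 0.0542
```

Call:
{"op": "play_rows", "data": {"rows": [[[0,0.001,0,0,0,0],[0,0.001,0,0,0,0],[0,0,0,0,0,0]]]}}

```text
time_s: 46.45
tool_pos: [0.4431, -0.0246, -0.0161]
orientation: [-179.9, -0.1, 80.3]
ft_force: [-2.1, 6.1, -0.7]
opening: 0.0543
```

Call:
{"op": "play_rows", "data": {"rows": [[[0,0.001,0,0,0,0],[0,0.001,0,0,0,0],[0,0,0,0,0,0]]]}}

```text
time_s: 46.75
tool_pos: [0.445, -0.0249, -0.0161]
orientation: [-179.9, -0.1, 80.3]
ft_force: [-1.8, 5.7, -0.8]
opening: 0.054
```

Call:
{"op": "play_rows", "data": {"rows": [[[0,0.001,0,0,0,0],[0,0.001,0,0,0,0],[0,0,0,0,0,0]]]}}

```text
time_s: 47.05
tool_pos: [0.4453, -0.025, -0.0162]
orientation: [-179.7, -0.1, 80.3]
ft_force: [-3.8, 6.9, -0.6]
opening: 0.0543
```

Call:
{"op": "play_rows", "data": {"rows": [[[0,0.001,0,0,0,0],[0,0.001,0,0,0,0],[0,0,0,0,0,0]]]}}

```text
time_s: 47.35
tool_pos: [0.4453, -0.025, -0.0163]
orientation: [-179.6, -0.0, 80.3]
ft_force: [-5.9, 6.8, 3.4]
opening: 0.0542
```

Call:
{"op": "play_rows", "data": {"rows": [[[0.0005,-0.0028,0.0003,0,0,0],[0,0,0,0,0,0],[0,0,0,0,0,0]]]}}

```text
time_s: 47.65
tool_pos: [0.4454, -0.025, -0.0163]
orientation: [-179.8, -0.0, 80.2]
ft_force: [-2.7, 5.6, 1.3]
opening: 0.0546
```

Call:
{"op": "play_rows", "data": {"rows": [[[0,0,0,0,0,0],[0,0,0,0,0,0],[0,0,0,0,0,0],[0,0,0,0,0,0],[0,0,0,0,0,0],[0,0,0,0,0,0],[0,0,0,0,0,0],[0,0,0,0,0,0]]], "gripper": 1}}

```text
time_s: 48.45
tool_pos: [0.4471, -0.0261, -0.0162]
orientation: [-180.0, -0.0, 80.2]
ft_force: [-0.5, -0.1, -0.3]
opening: 0.0849
```

```bash
cat > oc.py <<'E'
import sys
from h import *
th=float(sys.argv[2])
c=np.array([.4435,-.035]);a=np.radians(-10);R2=np.array([[np.cos(a),-np.sin(a)],[np.sin(a),np.cos(a)]])
im=cams.get_image("side")[190:270,260:340,::-1]
o=cv2.resize(im,None,fx=8,fy=8,interpolation=cv2.INTER_CUBIC);o=cv2.convertScaleAbs(o,alpha=1.6,beta=10)
def pr(x,y,z): 
    w=R2@[x/1000,y/1000]+c; u=(w2p("side",[[*w,z]])[0]-[260,190])*8+4; return tuple(int(v) for v in u)
for z,col in((.006+th,(0,0,255)),(.006,(0,255,0))):
    cv2.polylines(o,[np.array([pr(*p,z) for p in((-28,-60),(28,-60),(28,60),(-28,60))])],True,col,1)
cv2.imwrite(f'pics/{sys.argv[1]}.png',o)
E
python3 oc.py oc2 0.012; python3 plan.py 0.4435 -0.035 0 80
```

```text
t 48.5 pos [ 0.4471 -0.026  -0.0162] rpy [-180.     -0.     80.22] F [-0.3  0.1 -0. ] open 0.0853
shift(tool, now) [-0.0094 -0.002  -0.0162] turn [-0.   -0.    0.22]
shift(if turned first) [-0.0094 -0.002  -0.0162]
```

View pics/oc2.png

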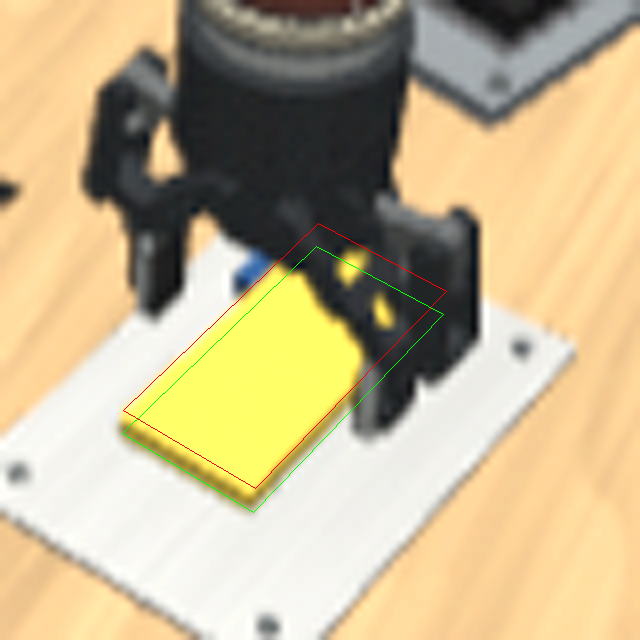

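Yellow is squared. Regrip, lift, carry over.

Call:
{"op": "play_rows", "data": {"rows": [[[-0.001,-0.002,0,0,0,0],[0,0,0,0,0,0],[0,0,0,0,0,0]]], "gripper": 1}}

```text
time_s: 48.8
tool_pos: [0.4448, -0.0267, -0.0162]
orientation: [-180.0, 0.0, 80.2]
ft_force: [0.4, 0.5, 0.7]
opening: 0.0855
```

Call:
{"op": "play_rows", "data": {"rows": [[[0,0,0,0,0,0],[0,0,0,0,0,0],[0,0,0,0,0,0],[0,0,0,0,0,0],[0,0,0,0,0,0],[0,0,0,0,0,0]]], "gripper": 0}}

```text
time_s: 49.4
tool_pos: [0.4451, -0.0267, -0.0157]
orientation: [180.0, 0.0, 80.2]
ft_force: [-1.1, 0.1, 6.0]
opening: 0.0544
```

Call:
{"op": "play_rows", "data": {"rows": [[[0,0,-0.01,0,0,0],[0,0,-0.02,0,0,0],[0,0,-0.03,0,0,0],[0,0,-0.035,0,0,0],[0,0,0,0,0,0],[0,0,0,0,0,0],[0,0,0,0,0,0]]]}}

```text
time_s: 50.1
tool_pos: [0.4439, -0.0271, 0.0781]
orientation: [-179.9, 0.0, 80.2]
ft_force: [-0.1, -0.9, -1.2]
opening: 0.0538
```

```bash
python3 plan.py 0.489 -0.2745 0.078 -18.8
```

```text
t 50.1 pos [ 0.4439 -0.0271  0.0781] rpy [-1.7988e+02  4.0000e-02  8.0200e+01] F [-0.1 -0.9 -1.2] open 0.0538
shift(tool, now) [-2.361e-01  8.650e-02  1.000e-04] turn [-5.0e-02  1.3e-01  9.9e+01]
shift(if turned first) [1.224e-01 2.197e-01 1.000e-04]
```

Call:
{"op": "play_rows", "data": {"rows": [[[-0.0393,0.0144,0,0,0,0],[-0.0393,0.0144,0,0,0,0],[-0.0393,0.0144,0,0,0,0],[-0.0393,0.0144,0,0,0,0],[-0.0393,0.0144,0,0,0,0],[-0.0393,0.0144,0,0,0,0],[0,0,0,0,0,8.25],[0,0,0,0,0,8.25],[0,0,0,0,0,8.25],[0,0,0,0,0,8.25],[0,0,0,0,0,8.25],[0,0,0,0,0,8.25]]]}}

```text
time_s: 51.3
tool_pos: [0.4888, -0.2731, 0.0769]
orientation: [-179.8, 0.1, 30.4]
ft_force: [-0.3, -0.8, -1.9]
opening: 0.0543
```

Call:
{"op": "play_rows", "data": {"rows": [[[0,0,0,0,0,8.25],[0,0,0,0,0,8.25],[0,0,0,0,0,8.25],[0,0,0,0,0,8.25],[0,0,0,0,0,8.25],[0,0,0,0,0,8.25],[0,0,0.02,0,0,0],[0,0,0.02,0,0,0],[0,0,0.01,0,0,0],[0,0,0,0,0,0],[0,0,0,0,0,0],[0,0,0,0,0,0]]]}}

```text
time_s: 52.5
tool_pos: [0.4906, -0.274, 0.0294]
orientation: [180.0, -0.1, -18.8]
ft_force: [0.9, -0.5, -0.8]
opening: 0.0538
```

```bash
python3 plan.py 0.4882 -0.2740 0.0193 -18.8; python3 ov.py ov3 0.0495 0.012
```

```text
t 52.5 pos [ 0.4906 -0.274   0.0294] rpy [ 1.7999e+02 -8.0000e-02 -1.8780e+01] F [ 0.9 -0.5 -0.8] open 0.0538
shift(tool, now) [-0.0023  0.0007  0.0101] turn [ 0.01 -0.08  0.02]
shift(if turned first) [-0.0023  0.0007  0.0101]
```

View pics/ov3.png

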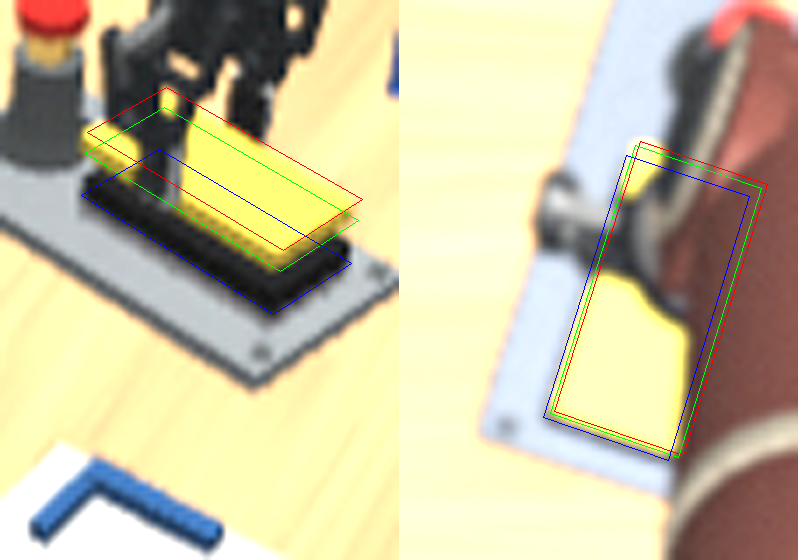

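Call:
{"op": "play_rows", "data": {"rows": [[[-0.0015,0.0003,0.006,0,0,0],[0,0,0.003,0,0,0],[0,0,0,0,0,0],[0,0,0,0,0,0]]]}}

```text
time_s: 53.0
tool_pos: [0.4884, -0.2735, 0.0197]
orientation: [-180.0, 0.0, -18.8]
ft_force: [-0.4, 0.1, -1.2]
opening: 0.0544
```

Call:
{"op": "play_rows", "data": {"rows": [[[0,0,0.001,0,0,0],[0,0,0,0,0,0],[0,0,0,0,0,0]]]}}

```text
time_s: 53.3
tool_pos: [0.4885, -0.2736, 0.0189]
orientation: [-180.0, -0.0, -18.8]
ft_force: [0.7, -0.3, -0.9]
opening: 0.054
```

Call:
{"op": "play_rows", "data": {"rows": [[[0,0,0.001,0,0,0],[0,0,0,0,0,0],[0,0,0,0,0,0]]]}}

```text
time_s: 53.6
tool_pos: [0.4887, -0.2736, 0.0184]
orientation: [180.0, -0.0, -18.8]
ft_force: [-1.4, 0.8, 4.7]
opening: 0.0544
```

Contact at the predicted height. Release, rise and check; also find the mallet.

Call:
{"op": "play_rows", "data": {"rows": [[[0,0,0,0,0,0],[0,0,0,0,0,0],[0,0,0,0,0,0],[0,0,0,0,0,0],[0,0,0,0,0,0],[0,0,-0.02,0,0,0],[0,0,-0.04,0,0,0],[0,0,-0.04,0,0,0],[0,0,-0.03,0,0,0],[0,0,0,0,0,0],[0,0,0,0,0,0]]], "gripper": 1}}

```text
time_s: 54.7
tool_pos: [0.4885, -0.2736, 0.1483]
orientation: [180.0, -0.1, -18.8]
ft_force: [-0.5, -0.2, -0.4]
opening: 0.0854
```

```bash
python3 ov.py ov4 0.040 0.012
python3 - <<'E'
from h import *
for n in("top","side"):
    cams.get_image(n)
    for q in["mallet","mallet_head"]:
        print(n,q,[(round(d['conf'],2),np.round(d['position'],3).tolist()) for d in mark_of(q,n)][:3])
snap("top","t15",(160,130,290,210),6); snap("side","s15",(160,170,280,260),6)
print(telemetry.observe()['tool_pos'])
E
```

```text
top mallet [(0.92, [0.69, 0.352, 0.001]), (0.67, [0.613, -0.013, 0.005]), (0.22, [0.487, -0.27, 0.005])]
top mallet_head [(0.88, [0.687, 0.348, 0.033]), (0.8, [0.615, -0.013, 0.04])]
side mallet [(0.71, [0.616, -0.014, 0.002]), (0.64, [0.683, 0.354, -0.001])]
side mallet_head [(0.87, [0.686, 0.354, 0.03]), (0.59, [0.614, -0.01, 0.036]), (0.18, [0.586, -0.312, 0.102])]
[ 0.48835557 -0.2734765   0.1473821 ]
```

View pics/ov4.png

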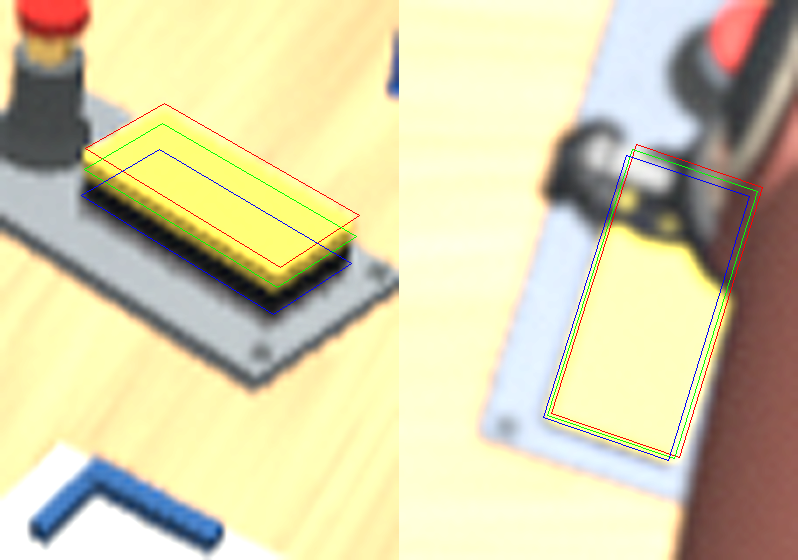

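View pics/t15.png

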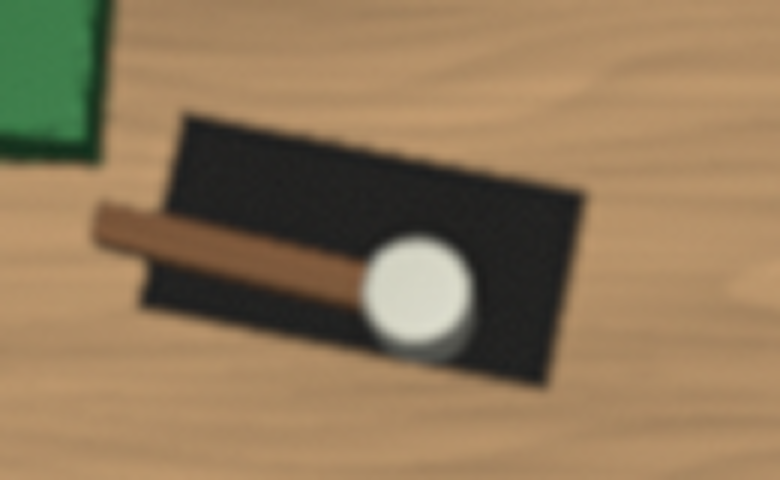

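View pics/s15.png

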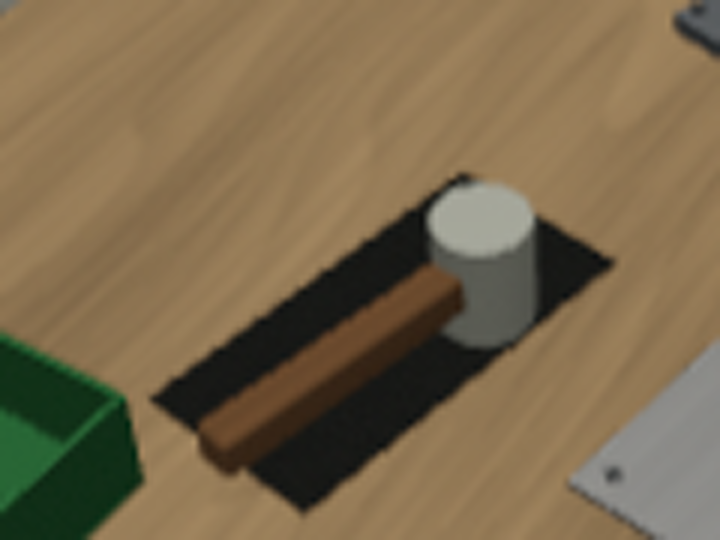

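Pack is flush. The mallet stands on its mat with its head at about (0.614,-0.013); next I measure the handle's direction.

Run:
```python
from h import *
def T(px,z): return p2w("top",[(np.array(px)-2.5)/6+[160,130]],z)[0][:2]
def S(px,z): return p2w("side",[(np.array(px)-2.5)/6+[160,170]],z)[0][:2]
h=T((417,290),.067); e=T((100,224),.049); 
m=T((365,283),.049)
h2=S((482,220),.067); e2=S((219,438),.049); m2=S((448,281),.049)
print(h,e,m,h2,e2,m2)
for H,E in((h,e),(h2,e2),(m,e),(m2,e2)):
    d=E-H; print(np.degrees(np.arctan2(d[1],d[0])),np.linalg.norm(d))
```

```text
[ 0.61141161 -0.01457458] [0.64880494 0.14659615] [0.61890476 0.01259159] [ 0.61125459 -0.00948549] [0.64806472 0.15200875] [0.6136316 0.0186842]
76.93786746990212 0.1654516948445792
77.15967574284238 0.1656362687403645
77.42174325739782 0.13729982855553985
75.51891361324103 0.137699215494081
```

```bash
python3 plan.py 0.6233 0.0328 0.10 77
```

```text
t 55.2 pos [ 0.4884 -0.2735  0.1474] rpy [-1.7999e+02  5.0000e-02 -1.8780e+01] F [ 0.3 -0.1 -0.3] open 0.0855
shift(tool, now) [ 0.0292 -0.3334  0.0474] turn [-5.000e-02  3.000e-02 -9.578e+01]
shift(if turned first) [0.3288 0.0626 0.0474]
```

Call:
{"op": "play_rows", "data": {"rows": [[[0.0037,-0.0417,0,0,0,0],[0.0037,-0.0417,0,0,0,0],[0.0037,-0.0417,0,0,0,0],[0.0037,-0.0417,0,0,0,0],[0.0037,-0.0417,0,0,0,0],[0.0037,-0.0417,0,0,0,0],[0.0037,-0.0417,0,0,0,0],[0.0037,-0.0417,0,0,0,0],[0,0,0,0,0,-8],[0,0,0,0,0,-8],[0,0,0,0,0,-8],[0,0,0,0,0,-8]]]}}

```text
time_s: 56.4
tool_pos: [0.6239, 0.0328, 0.1476]
orientation: [180.0, 0.0, 13.6]
ft_force: [1.2, -0.4, -0.6]
opening: 0.0854
```

Call:
{"op": "play_rows", "data": {"rows": [[[0,0,0,0,0,-8],[0,0,0,0,0,-8],[0,0,0,0,0,-8],[0,0,0,0,0,-8],[0,0,0,0,0,-8],[0,0,0,0,0,-8],[0,0,0,0,0,-8],[0,0,0,0,0,-7.8],[0,0,0.03,0,0,0],[0,0,0.018,0,0,0],[0,0,0,0,0,0],[0,0,0,0,0,0]]]}}

```text
time_s: 57.6
tool_pos: [0.6241, 0.0328, 0.1]
orientation: [-180.0, -0.0, 77.0]
ft_force: [0.7, -0.2, 0.2]
opening: 0.0851
```

```bash
python3 plan.py 0.6233 0.0328 -0.004 77
python3 - <<'E'
from h import *
snap("top","t16",(160,110,290,210),6); snap("side","s16",(160,140,280,260),5)
E
```

```text
t 57.6 pos [0.6241 0.0328 0.1   ] rpy [-1.7999e+02 -1.0000e-02  7.7010e+01] F [ 0.7 -0.2  0.2] open 0.0851
shift(tool, now) [-0.0002 -0.0008  0.104 ] turn [-0.01 -0.01  0.01]
shift(if turned first) [-1.00e-04 -8.00e-04  1.04e-01]
```

View pics/s16.png

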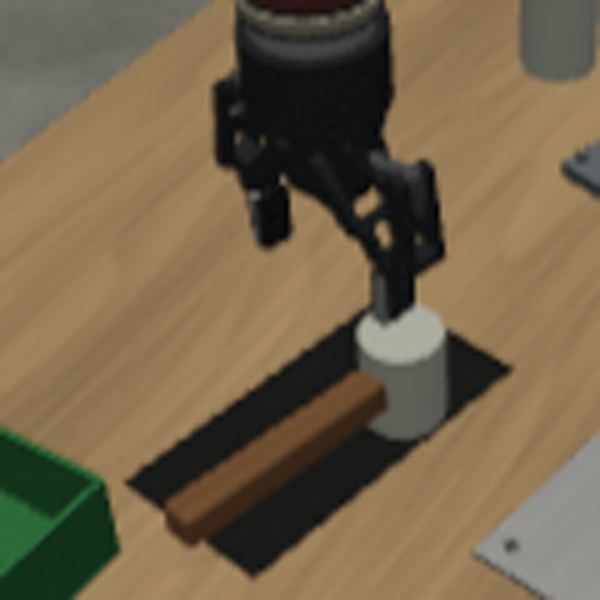

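View pics/t16.png

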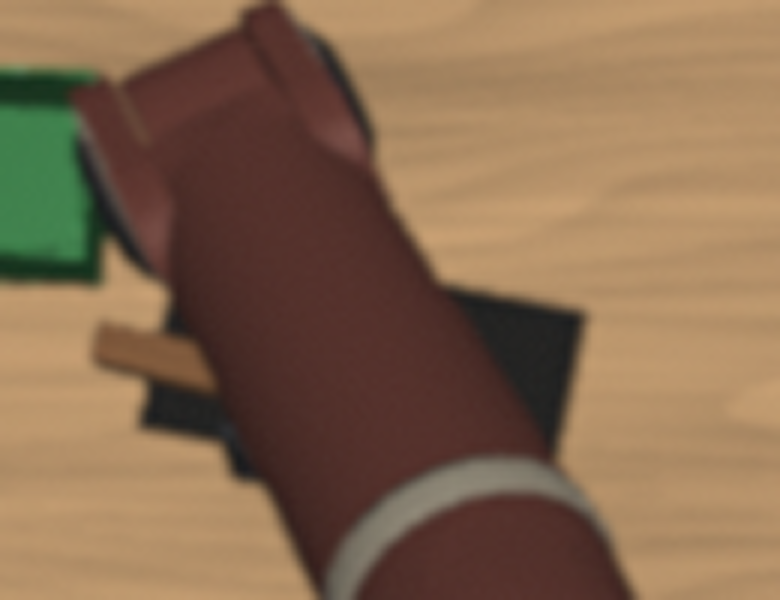

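Call:
{"op": "play_rows", "data": {"rows": [[[0,-0.0008,0.03,0,0,0],[0,0,0.03,0,0,0],[0,0,0.01,0,0,0],[0,0,0,0,0,0],[0,0,0,0,0,0]]]}}

```text
time_s: 58.2
tool_pos: [0.6244, 0.0334, 0.0314]
orientation: [179.9, -0.1, 77.0]
ft_force: [0.7, 0.1, 0.4]
opening: 0.0855
```

Run:
```python
from h import *
snap("side","s17",(170,150,270,250),6)
```

```text
(no output)
```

View pics/s17.png

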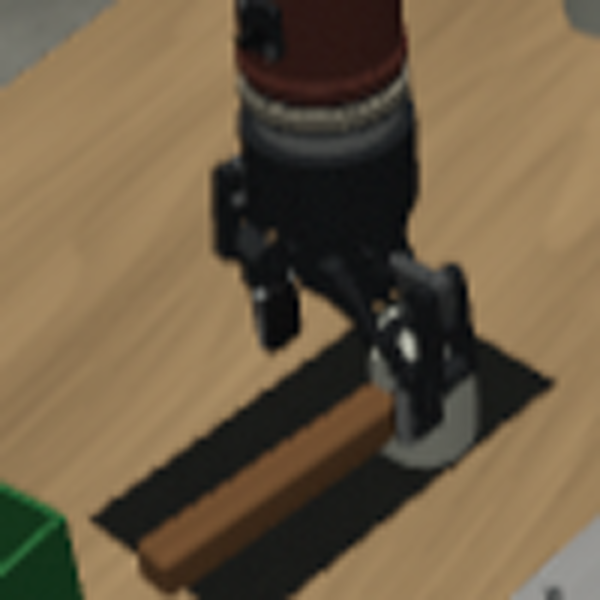

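Call:
{"op": "play_rows", "data": {"rows": [[[0,0,0.008,0,0,0],[0,0,0.008,0,0,0],[0,0,0.004,0,0,0],[0,0,0,0,0,0]]]}}

```text
time_s: 58.65
tool_pos: [0.6224, 0.0327, 0.0089]
orientation: [-179.9, 0.0, 77.0]
ft_force: [-0.2, -0.3, -0.6]
opening: 0.0853
```

Call:
{"op": "play_rows", "data": {"rows": [[[0,0,0.005,0,0,0],[0,0,0.005,0,0,0],[0,0,0.003,0,0,0],[0,0,0,0,0,0]]]}}

```text
time_s: 59.05
tool_pos: [0.6227, 0.0329, -0.0038]
orientation: [-179.9, 0.0, 77.0]
ft_force: [-1.0, -0.4, 0.4]
opening: 0.0852
```

Run:
```python
from h import *
snap("side","s18",(170,150,270,250),6)
```

```text
(no output)
```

View pics/s18.png

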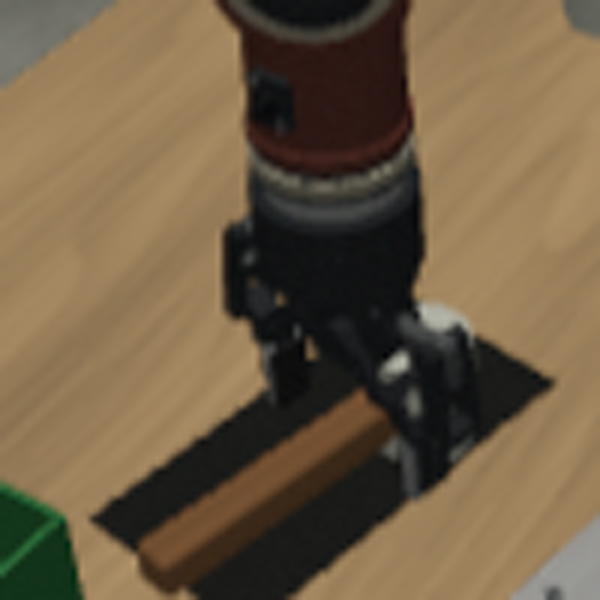

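Call:
{"op": "play_rows", "data": {"rows": [[[0,0,0,0,0,0],[0,0,0,0,0,0],[0,0,0,0,0,0],[0,0,0,0,0,0],[0,0,0,0,0,0],[0,0,0,0,0,0],[0,0,0,0,0,0],[0,0,0,0,0,0]]], "gripper": 0}}

```text
time_s: 59.9
tool_pos: [0.6235, 0.0331, -0.0029]
orientation: [180.0, -0.0, 77.0]
ft_force: [1.4, 0.0, 1.3]
opening: 0.0208
```

Run:
```python
from h import *
snap("side","s19",(170,150,270,250),6)
```

```text
(no output)
```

View pics/s19.png

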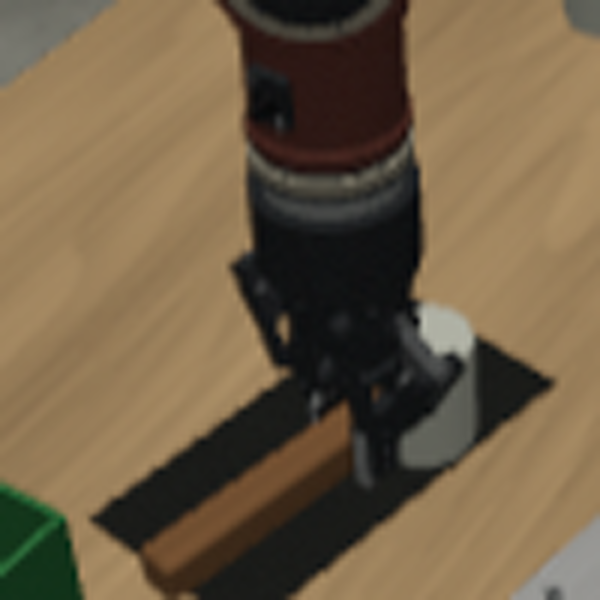

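Gripped the handle. Lift and carry to the striker.

Call:
{"op": "play_rows", "data": {"rows": [[[0,0,-0.01,0,0,0],[0,0,-0.02,0,0,0],[0,0,-0.03,0,0,0],[0,0,-0.035,0,0,0],[0,0,-0.04,0,0,0],[0,0,0,0,0,0],[0,0,0,0,0,0],[0,0,0,0,0,0]]]}}

```text
time_s: 60.75
tool_pos: [0.6212, 0.0321, 0.1299]
orientation: [-179.7, 0.1, 77.0]
ft_force: [0.1, 0.2, -3.6]
opening: 0.021
```

```bash
python3 plan.py 0.5965 -0.2633 0.132 77
python3 - <<'E'
from h import *
snap("side","s20",(170,110,270,210),6)
E
```

```text
t 60.75 pos [0.6212 0.0321 0.1299] rpy [-1.7975e+02  1.2000e-01  7.7020e+01] F [ 0.1  0.2 -3.6] open 0.021
shift(tool, now) [-0.2934  0.0423 -0.0017] turn [-0.25  0.12  0.02]
shift(if turned first) [-0.2934  0.0424 -0.0021]
```

View pics/s20.png

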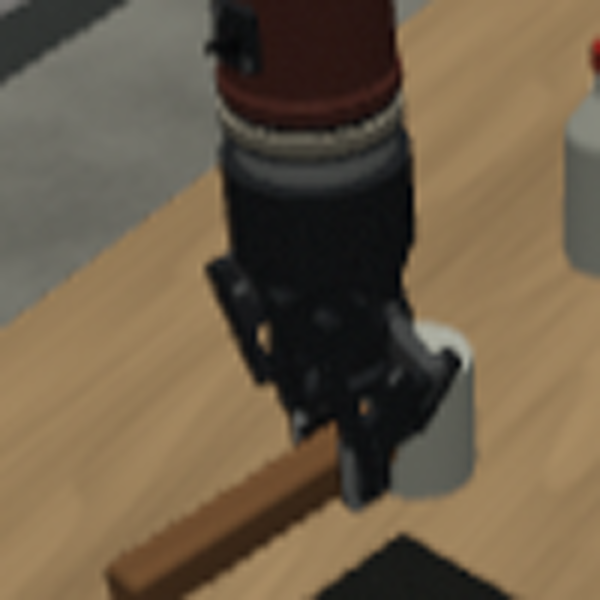

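Call:
{"op": "play_rows", "data": {"rows": [[[-0.0367,0.0053,0,0,0,0],[-0.0367,0.0053,0,0,0,0],[-0.0367,0.0053,0,0,0,0],[-0.0367,0.0053,0,0,0,0],[-0.0367,0.0053,0,0,0,0],[-0.0367,0.0053,0,0,0,0],[-0.0367,0.0053,0,0,0,0],[-0.0367,0.0053,0,0,0,0],[0,0,0,0,0,0],[0,0,0,0,0,0],[0,0,0,0,0,0],[0,0,0,0,0,0]]]}}

```text
time_s: 62.0
tool_pos: [0.5987, -0.2603, 0.1313]
orientation: [-179.9, -0.1, 77.2]
ft_force: [0.3, 0.4, -3.1]
opening: 0.0211
```

```bash
python3 plan.py 0.5965 -0.2633 0.11 77
python3 - <<'E'
from h import *
cams.get_image("side")
for n in("side","top"):
    cams.get_image(n)
    for q in["mallet_head","spray","striker_top"]:
        print(n,q,[(round(d['conf'],2),np.round(d['position'],3).tolist()) for d in mark_of(q,n)][:3])
snap("side","s21",(240,90,360,190),6); snap("top","t21",(280,100,400,220),5)
E
```

```text
t 62.0 pos [ 0.5987 -0.2603  0.1313] rpy [-1.7993e+02 -9.0000e-02  7.7210e+01] F [ 0.3  0.4 -3.1] open 0.0211
shift(tool, now) [-0.0035 -0.0015  0.0213] turn [-0.07 -0.09  0.21]
shift(if turned first) [-0.0035 -0.0015  0.0213]
side mallet_head [(0.77, [0.593, -0.305, 0.168]), (0.63, [0.686, 0.354, 0.03])]
side spray [(0.65, [0.717, -0.399, -0.001])]
side striker_top [(0.57, [0.583, -0.31, 0.101])]
top mallet_head [(0.93, [0.589, -0.304, 0.173]), (0.58, [0.688, 0.351, 0.035])]
top spray [(0.27, [0.417, -0.545, 0.005])]
top striker_top [(0.3, [0.645, 0.017, -0.0])]
```

View pics/s21.png

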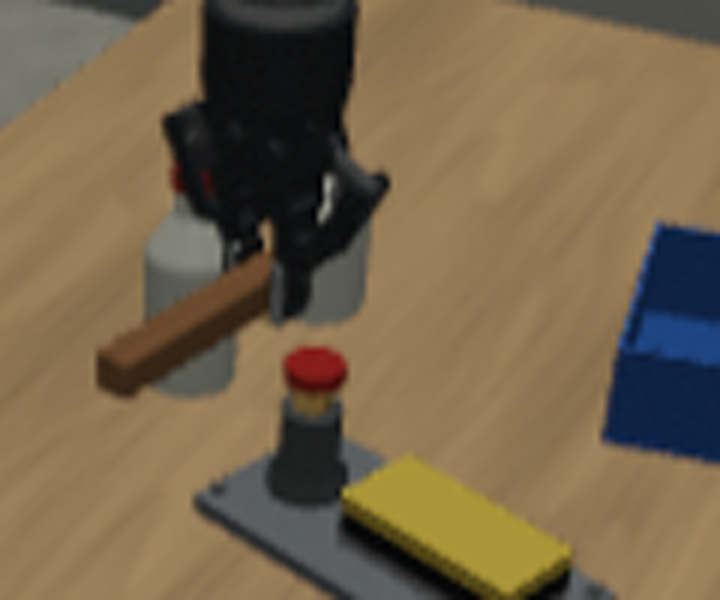

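View pics/t21.png

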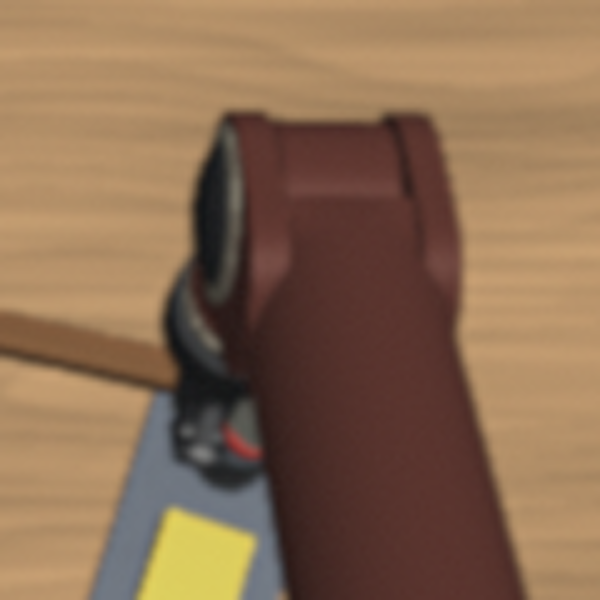

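Head is above the striker, its lower face at about 0.137 m. Centre and descend.

Call:
{"op": "play_rows", "data": {"rows": [[[-0.004,-0.003,0.01,0,0,0],[0,0,0.01,0,0,0],[0,0,0.01,0,0,0],[0,0,0,0,0,0],[0,0,0,0,0,0],[0,0,0,0,0,0]]]}}

```text
time_s: 63.15
tool_pos: [0.5952, -0.2658, 0.1022]
orientation: [179.9, -0.0, 77.0]
ft_force: [0.4, -0.0, -3.1]
opening: 0.0206
```

Run:
```python
from h import *
snap("side","s22",(240,90,360,190),6)
print([(round(d['conf'],2),np.round(d['position'],3).tolist()) for d in mark_of("mallet_head","side")][:2])
```

```text
[(0.87, [0.687, 0.353, 0.031]), (0.61, [0.585, -0.311, 0.137])]
```

View pics/s22.png

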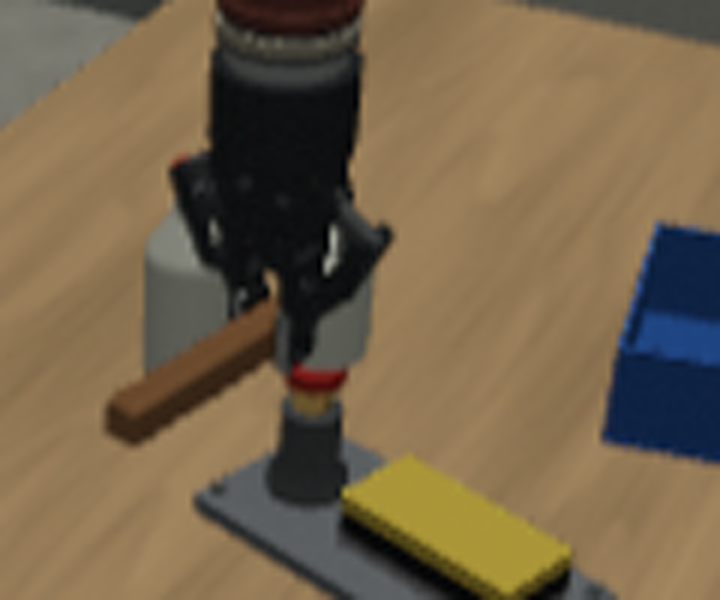

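Call:
{"op": "play_rows", "data": {"rows": [[[0,0,0.006,0,0,0],[0,0,0.006,0,0,0],[0,0,0.006,0,0,0],[0,0,0.003,0,0,0],[0,0,0,0,0,0],[0,0,0,0,0,0]]]}}

```text
time_s: 63.85
tool_pos: [0.5955, -0.2659, 0.0821]
orientation: [179.9, 0.0, 77.0]
ft_force: [-0.4, 1.1, 5.0]
opening: 0.0213
```

Call:
{"op": "play_rows", "data": {"rows": [[[0,0,0.002,0,0,0],[0,0,0,0,0,0],[0,0,0,0,0,0]]]}}

```text
time_s: 64.15
tool_pos: [0.5956, -0.2658, 0.0818]
orientation: [179.9, 0.1, 77.0]
ft_force: [-3.5, 2.0, 12.7]
opening: 0.0212
```

Run:
```python
from h import *
snap("side","s23",(240,90,360,190),6)
```

```text
(no output)
```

View pics/s23.png

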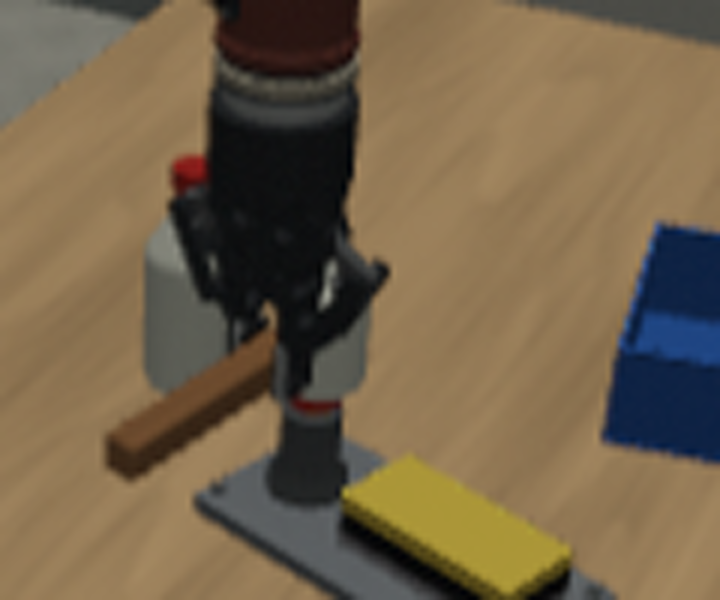

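Striker is at its stop (z matches 88 mm, force jumped). A little more, then lift and carry back.

Call:
{"op": "play_rows", "data": {"rows": [[[0,0,0.001,0,0,0],[0,0,0,0,0,0],[0,0,-0.01,0,0,0],[0,0,-0.015,0,0,0],[0,0,-0.03,0,0,0],[0,0,0,0,0,0],[0,0,0,0,0,0],[0,0,0,0,0,0]]]}}

```text
time_s: 65.0
tool_pos: [0.593, -0.2658, 0.1307]
orientation: [-179.8, -0.0, 77.0]
ft_force: [-0.8, 0.0, -3.5]
opening: 0.0211
```

```bash
python3 plan.py 0.6345 0.0310 0.12 77;  python3 - <<'E'
from h import *
snap("side","s24",(240,70,360,190),5)
E
```

```text
t 65.0 pos [ 0.593  -0.2658  0.1307] rpy [-1.7975e+02 -1.0000e-02  7.7010e+01] F [-0.8  0.  -3.5] open 0.0211
shift(tool, now) [ 0.2985 -0.0263  0.0109] turn [-0.25 -0.01  0.01]
shift(if turned first) [ 0.2985 -0.0264  0.0107]
```

View pics/s24.png

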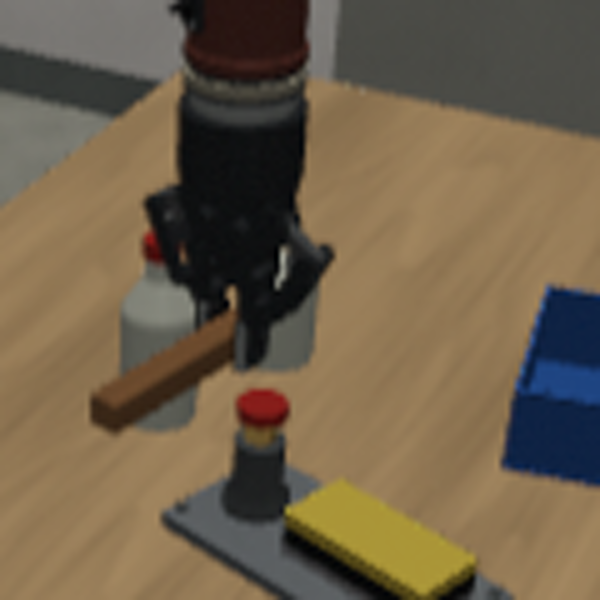

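The striker is up again and the pack is intact. Carry the mallet back.

Call:
{"op": "play_rows", "data": {"rows": [[[0.0373,-0.0033,0,0,0,0],[0.0373,-0.0033,0,0,0,0],[0.0373,-0.0033,0,0,0,0],[0.0373,-0.0033,0,0,0,0],[0.0373,-0.0033,0,0,0,0],[0.0373,-0.0033,0,0,0,0],[0.0373,-0.0033,0,0,0,0],[0.0373,-0.0033,0,0,0,0],[0,0,0,0,0,0],[0,0,0,0,0,0],[0,0,0,0,0,0]]]}}

```text
time_s: 66.15
tool_pos: [0.6355, 0.0288, 0.1316]
orientation: [-179.9, 0.1, 76.9]
ft_force: [-0.1, -1.3, -2.9]
opening: 0.0211
```

Call:
{"op": "play_rows", "data": {"rows": [[[0,0,0.03,0,0,0],[0,0,0.03,0,0,0],[0,0,0.03,0,0,0],[0,0,0.02,0,0,0],[0,0,0,0,0,0],[0,0,0,0,0,0],[0,0,0,0,0,0]]]}}

```text
time_s: 66.85
tool_pos: [0.6374, 0.0304, 0.0244]
orientation: [179.8, -0.1, 76.9]
ft_force: [-0.2, -0.2, -3.8]
opening: 0.0213
```

```bash
python3 plan.py 0.6345 0.0310 -0.0029 77;  python3 - <<'E'
from h import *
snap("side","s25",(170,130,290,250),5)
print([(round(d['conf'],2),np.round(d['position'],3).tolist()) for d in mark_of("mallet_head","side")][:2])
E
```

```text
t 66.85 pos [0.6374 0.0304 0.0244] rpy [ 1.7983e+02 -7.0000e-02  7.6950e+01] F [-0.2 -0.2 -3.8] open 0.0213
shift(tool, now) [-0.0001 -0.0031  0.0273] turn [ 0.17 -0.07 -0.05]
shift(if turned first) [-0.     -0.003   0.0273]
[(0.85, [0.625, -0.014, 0.059]), (0.76, [0.687, 0.352, 0.03])]
```

View pics/s25.png

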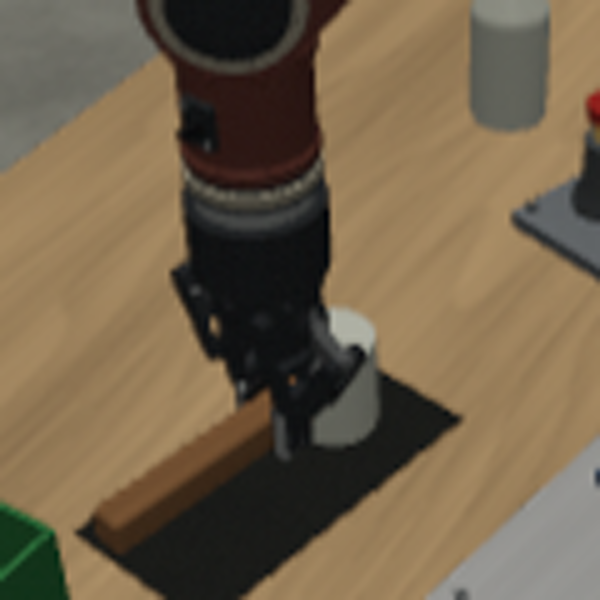

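Over the mat; set it down in small steps (contact expected near z = -0.003).

Call:
{"op": "play_rows", "data": {"rows": [[[0,0,0.012,0,0,0],[0,0,0.008,0,0,0],[0,0,0.003,0,0,0],[0,0,0.002,0,0,0],[0,0,0,0,0,0],[0,0,0,0,0,0]]]}}

```text
time_s: 67.55
tool_pos: [0.6363, 0.031, -0.002]
orientation: [180.0, -0.0, 77.0]
ft_force: [0.2, 0.3, -3.8]
opening: 0.0212
```

Call:
{"op": "play_rows", "data": {"rows": [[[0,0,0.001,0,0,0],[0,0,0,0,0,0],[0,0,0,0,0,0]]]}}

```text
time_s: 67.85
tool_pos: [0.6364, 0.031, -0.0028]
orientation: [179.9, -0.0, 77.0]
ft_force: [-0.7, 0.5, -1.5]
opening: 0.0211
```

Call:
{"op": "play_rows", "data": {"rows": [[[0,0,0.001,0,0,0],[0,0,0,0,0,0],[0,0,0,0,0,0]]]}}

```text
time_s: 68.15
tool_pos: [0.6365, 0.0311, -0.0029]
orientation: [179.9, -0.0, 77.0]
ft_force: [-1.6, 1.1, 5.6]
opening: 0.0211
```

Call:
{"op": "play_rows", "data": {"rows": [[[0,0,-0.0007,0,0,0],[0,0,0,0,0,0],[0,0,0,0,0,0],[0,0,0,0,0,0],[0,0,0,0,0,0],[0,0,0,0,0,0],[0,0,0,0,0,0],[0,0,0,0,0,0]]], "gripper": 1}}

```text
time_s: 68.95
tool_pos: [0.636, 0.0308, -0.0035]
orientation: [-180.0, -0.0, 77.0]
ft_force: [-0.9, 0.4, -0.2]
opening: 0.0854
```

Call:
{"op": "play_rows", "data": {"rows": [[[0,0,-0.01,0,0,0],[0,0,-0.02,0,0,0],[0,0,-0.03,0,0,0],[0,0,-0.04,0,0,0],[0,0,-0.045,0,0,0],[0,0,-0.045,0,0,0],[0.04,0,0,0,0,0],[0.04,0,0,0,0,0],[0.04,0,0,0,0,0],[0.04,0,0,0,0,0],[0.03,0,0,0,0,0],[0,0,0,0,0,0]]]}}

```text
time_s: 70.15
tool_pos: [0.6768, 0.2239, 0.1871]
orientation: [-179.9, -0.3, 77.5]
ft_force: [-1.0, 0.1, 0.1]
opening: 0.086
```

Call:
{"op": "play_rows", "data": {"rows": [[[0,0,0,0,0,0],[0,0,0,0,0,0],[0,0,0,0,0,0],[0,0,0,0,0,0],[0,0,0,0,0,0]]]}}

```text
time_s: 70.65
tool_pos: [0.6789, 0.2149, 0.1867]
orientation: [180.0, 0.0, 76.9]
ft_force: [0.4, 0.9, 0.3]
opening: 0.0851
```

```bash
python3 ov.py ov5 0.040 0.012
python3 - <<'E'
from h import *
for n in("top","side"):
    cams.get_image(n)
    print(n,[(round(d['conf'],2),np.round(d['position'],3).tolist()) for d in mark_of("mallet_head",n)][:2],[(round(d['conf'],2),np.round(d['position'],3).tolist()) for d in mark_of("striker_top",n)][:2])
snap("top","t26",(130,110,400,280),2.9); snap("side","s26",(100,80,400,300),2.6)
print(telemetry.observe()['time_s'],telemetry.observe()['tool_pos'])
E
```

```text
top [(0.95, [0.687, 0.349, 0.03]), (0.58, [0.626, -0.014, 0.038])] [(0.45, [0.585, -0.305, 0.103])]
side [(0.9, [0.685, 0.352, 0.033])] [(0.52, [0.584, -0.31, 0.101]), (0.32, [0.626, -0.009, 0.035])]
71.15 [0.67865578 0.21602966 0.18654171]
```

View pics/t26.png

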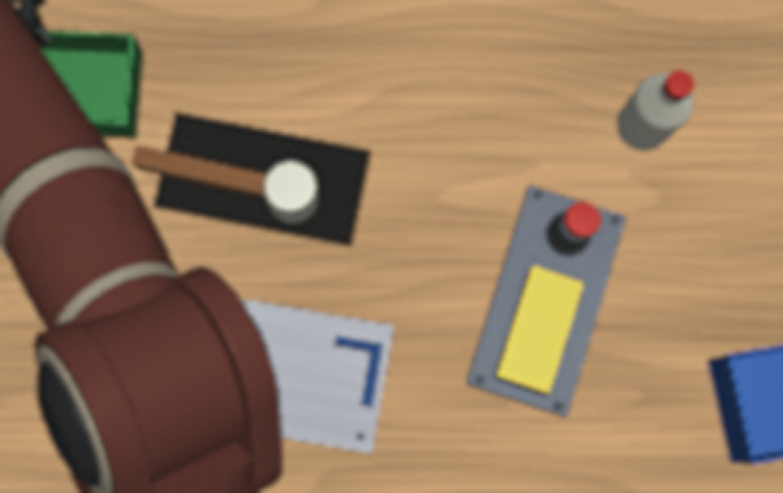

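View pics/s26.png

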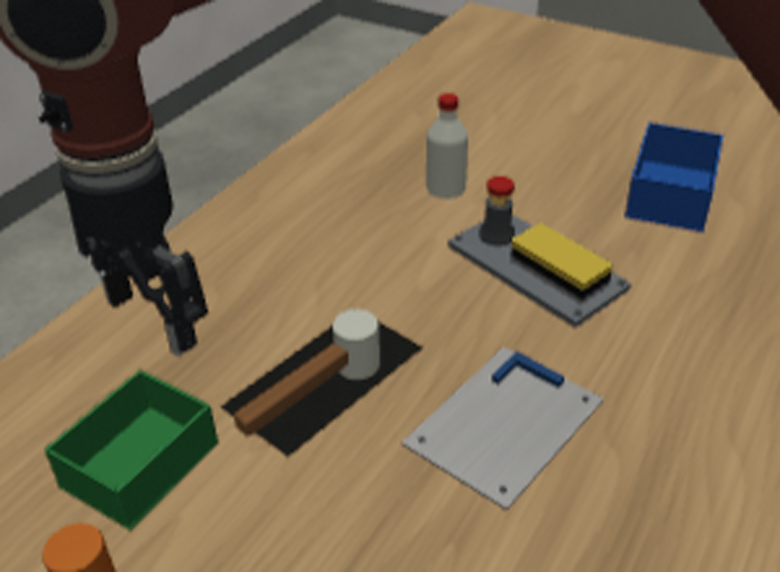

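View pics/ov5.png

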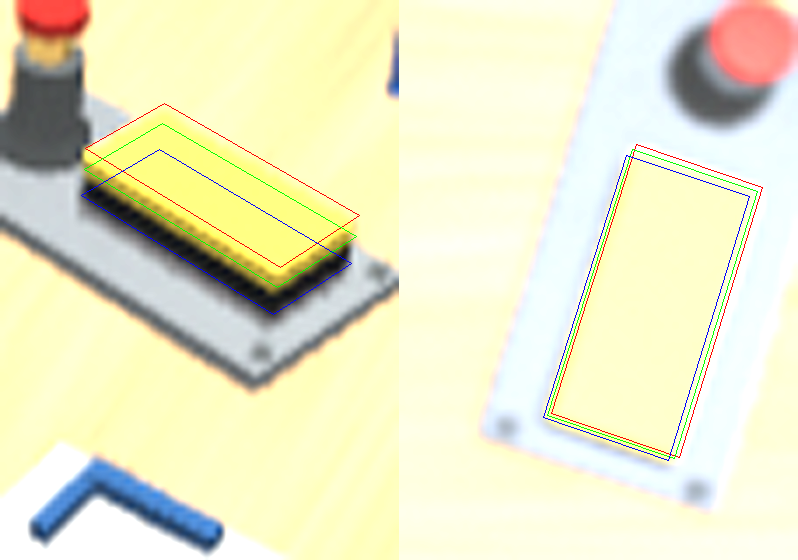

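Everything checks out: the pack is flush within about 2 mm, the striker is up, the mallet stands on its mat and the bystanders haven't moved. Handing in.

```bash
python3 -c "
from rig import env
print(env.finish_job())"
```

```text
the job is handed in; nothing more can be done
None
```

I made up the pack and handed the job in at about 71 s of the 210 s allowed. `finish_job` gave no verdict, so the result below rests on my own checks.

**What I did**
- **Shims:** only black and yellow were present. I slid each into the corner until I felt contact with both fences, let go, regripped it, and laid black on the anvil and yellow on black.
- **Striker:** I pressed it down with the mallet until it hit its stop. The mallet face was about 88 mm above the bench and the force jumped to about 13 N.
- **Mallet:** I stood it back upright on its mat, about 12 mm further in from the edge.

**Last checks**
- In both cameras the pack lies flat, within about 2 mm of the anvil's outline and square to it.
- The striker reads up again, with its top at about 0.102 m.
- The mallet head is at about (0.626, -0.013), inside the mat, at about 0.036 m high.
- The bins and bottle look where they were, and the gripper was clear of everything.

**What failed or disagreed**
- My first grasp of the black shim missed. The fingertips turned out to sit about 21 mm above the reported TCP; I measured this by touching the bench and allowed for it from then on.
- The mallet was knocked about 3 cm along its mat during the run, so I located it again before picking it up.
- In the last look the side camera reported only the orange look-alike as the mallet head. The top camera found the real one.

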